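# Free the seized stool leg

## Robot

A 6-joint arm with a two-finger parallel gripper is mounted at the origin on the work surface. World frame = base frame: x ahead of the robot, y to its left, z up, the work surface at z = 0. Lengths are in m, angles in rad, forces in N, time in s.
With the tool pointing down it reaches from about 0.2 to 0.875 m from the base axis. Payload 3.4 kg.
Tool frame: the origin (TCP) lies between the finger pads; the fingertips stand 25 mm ahead of it and the grasp point (between the pads) lies 6 mm ahead of it; x points along the fingers, y is the direction in which the jaws open and shut, and the axes are right-handed (so a half turn about x gives the same grasp; the last joint's range is limited). The gripper opens to 94 mm and grips with 3 to 60 N. Pads are 16 mm wide; open, the fingers measure 119 mm over their backs; the gripper's body (75 mm by 177 mm) begins 78 mm behind the grasp point.
Start: joints at [-1.352, 0.276, 1.505, -0, 1.361, -0.121], TCP at [0.192, -0.542, 0.23] pointing down, gripper open.
Joint ranges: [-2.89, 2.89], [-0.75, 2.08], [0.22, 2.7], [-1.18, 4.32], [0.11, 2.71], [-2.7, 2.7]. Speed limits (rad/s): [2.57, 2.57, 3.14, 3.14, 3.14, 3.14].

## Interface

Orientations are given as a unit quaternion [w, x, y, z].
In Python, from bench import robot gives the robot as it stands.
- The arm moves only by the tool drive_tool, never from a script. Its argument "targets" is a list of rows, each an object with "linear": the shift along the tool's x, y, z in m, a list of three; "roll": the turn about the tool's x in rad; "claw": the finger opening in m, from 0 to 0.094. In form: [{"linear": [dx, dy, dz], "roll": roll, "claw": claw}, ...]. A call has 1 to 20 rows; each row shifts and turns the commanded pose from where the row before left it, along the tool's axes as they then stand; what a row does not reach is not made up. A row lasts 1/12 s, in which the tool goes at most 41.7 mm and 7.16 degrees, less where a joint would pass 70% of its speed; a pose out of reach is approached as far as the arm can. A call is refused whole if a number of a shift passes 0.0417 or a number of a turn 0.125, either way. A call with a gripper value outside its range is refused whole. The fingers move at their own pace and stop on an object; "newtons" is the grip in N (left out, the last holds). Time passes only in rows, so rows that do not move let the fingers close. It gives the time, the measured TCP pose, the force and the opening at its end, in the units of the state.
- robot.get_obs(): the state, without advancing time (a new reading comes with each control period).
- robot.read_camera(name): name is "scene" or "top" or "wrist"; returns a dict with "color" (420x560x3 uint8, red, green, blue), "z_map" (420x560 float32, m along the optical axis (not along the pixel's ray), 0 where there is no reading), "vfov" (degrees; the focal length in pixels is half the picture's height over the tangent of half this angle, whatever the lens; pixels are square), "cx", "cy" (the principal point, pixels), "origin" and "orientation" of the camera in the world; the wrist camera has in their place "hand_eye" (4x4, takes a point from camera to tool coordinates, whose origin is the TCP and whose axes are the tool frame's). Camera axes: x right, y down, z forward; pixel columns grow to the right and rows downward; lengths in m; the calibration is good to about 2 mm. A picture is of the moment at which its call begins: read the wrist's pose just before it.
- robot.sign_off(): hands the job in, once; it reports no verdict.
The state is a dict: "t": time; "joint_positions": joint angles; "joint_velocities": joint speeds; "joint_torque": joint torques, N m; "tcp_pos": TCP position; "eef_rot": TCP orientation; "force": force on the tool from outside, world axes, zero at the start; "wrist_torque": the same for the moment, N m; "opening": opening from 0.0 (shut) to 1.0 (fully open).
Only numpy, scipy, OpenCV 4.12 (cv2) and the standard library are available. Lean on these libraries where they do the work, as an engineer would, in place of code of your own. Each camera call takes 0.05 s, during which the arm holds its last target. There are 200 camera calls.

## Task

The last leg of this upside-down stool is stuck fast in its slanting socket and the seat only lies loose on the clamping board: with the cam lever still shut, work the leg out along its own slant by twisting it back and forth while pulling gently, for a straight pull only lifts the seat, which must stay down and in its place. Then stand the leg, tenon down, in the one empty pocket of the leg rack, and swing the cam lever wide open, about a quarter turn, so that the seat can be taken off later. Leave the other legs, the tools and everything else as they are.

Things in the scene. Friction and masses are not known exactly. Their poses are not given: they have to be found in the camera images.
- leg_centre (a point): Centre (87.5 mm from either end) of the seized leg, turned oak, 175 mm long, about 0.11 kg: tenon 25 mm diameter for 30 mm, swelling to 35 mm at 60 mm from the tenon end, then a straight round shank 26 mm diameter from 112 mm to the foot end. Its z axis runs along the leg, tenon to foot. It leans 28 degrees from vertical towards the board's right (-y), foot end up, about 0.19 m above the bench.
- leg_tip (a point): Centre of the seized leg's tenon end, axes as leg_centre; 27 mm deep in the socket at the start. A straight pull needs about 50 N, and lifts the seat instead; while the leg is being turned (some 0.6 N m) it slides out under a few newtons: a stroke of about 1 rad draws it 2 to 4 mm with ease. It is loose after 21 to 27 mm.
- socket (a point): Centre of the mouth of the seat's near right socket, on the seat's upward face, 60 mm above the bench. Moves with the seat and has its axes.
- seat: Oak seat, upside down and loose on the board: 240 x 300 x 42 mm (x to the far side, y to the left, z up), about 2.3 kg; origin at the centre of its underside, 18 mm above the bench. Four 25 mm sockets face up; only the near right one (-x, -y) holds a leg. Dogs stand at its far and left edges, the cam at its near edge; nothing holds its right edge or keeps it down.
- board: Fixed brown fibreboard clamping board, 340 x 340 x 18 mm with a grid of 20 mm holes, on the bench; x to the far side, y to the left. Origin at the centre of its underside. Four aluminium bench dogs of 20 mm diameter stand 25 mm above it along the far and left edges of the seat.
- cam (a joint): Angle (rad) of the wooden cam lever at the near edge of the seat: 0 to 0.12 = shut, as at the start (lever almost along that edge, pointing to the board's left), opening counter-clockwise seen from above up to 1.6, the knob swinging away from the seat. Stiff, about 0.12 N m; stays where it is left.
- cam_knob (a point): Middle of the upright knob on the lever's end, 76 mm above the bench; the knob is round, 26 mm diameter, from 61 to 85 mm up (the lever bar under it is 16 mm wide, its top at 53 mm). Nothing else stands within 40 mm of it.
- cam_pivot (a point): Point on the lever's upright pivot axis, at the knob's height; the knob is 90 mm from this axis.
- rack: Fixed pine leg rack, 164 x 164 x 100 mm, turned any way round: a base with four square pockets and, on corner posts, a 12 mm top board with openings over them; origin under its centre. Pockets and openings are 48 mm square, 40 mm off the centre in x and y. Three hold a leg standing tenon down, tops 187 mm above the bench; the one at -x, -y is empty.
- empty_pocket (a point): Centre of the floor of the empty pocket, 12 mm above the bench; axes of the rack. The neighbouring legs stand 80 mm away in the rack's +x and +y directions.
- spare_a_centre (a point): Centre of one of the three legs already standing in the rack, the same as the seized one (in the +x +y pocket)
- spare_b_centre (a point): Centre of one of the three legs already standing in the rack, the same as the seized one (in the -x +y pocket)
- spare_c_centre (a point): Centre of one of the three legs already standing in the rack, the same as the seized one (in the +x -y pocket)
- glue_bottle: white glue bottle, 62 mm diameter, 172 mm tall, standing; origin under its centre; a bystander
- mallet: wooden joiner's mallet lying on the bench, 300 mm long, 62 mm high; origin on the bench between head and handle; a bystander
- tape_measure: tape measure, 72 x 40 x 70 mm; origin under its centre; a bystander
- sanding_block: cork sanding block, 115 x 66 x 22 mm, left lying on the far left part of the seat; origin under its centre; a bystander
- wax_tin: round steel wax tin, 72 mm diameter, 26 mm high; origin under its centre; a bystander
There are look-alikes about, which are no part of the job. Leave any red or yellow look-alike of the part that bears leg_centre alone.

How it is judged:
On the way:
1. The leg's tenon is drawn clear above the seat, with the cam lever still shut (z of leg_tip in the frame of socket above 0.008 m and value of joint cam below 0.3 rad), for 0.2 s.
At the end, for the whole second after the job is handed in: The leg stands tenon down in the rack's empty pocket (tenon end within 22 mm of the pocket's centre and within 14 mm of its floor, leaning less than 17 degrees); the cam lever is open by more than 1.0 rad; the seat lies within 20 mm of where it lay, everything at rest (horizontal distance between leg_tip and empty_pocket below 0.022 m and height (world z) of leg_tip below 0.026 m and angle between leg_centre's own z axis and vertical below 0.3 rad and value of joint cam above 1 rad and distance of socket from where it was at the start of the episode below 0.02 m and linear speed of seat below 0.05 m/s and velocity of joint cam between -0.2 and 0.2 rad/s); the robot touches nothing.
It fails at once if the seat is lifted, tipped or dragged more than 20 mm at the stuck leg's socket (distance of socket from where it was at the start of the episode above 0.02 m).
It fails at once if one of the legs in the rack is moved more than 30 mm (distance of any of spare_a_centre, spare_b_centre, spare_c_centre from where it was at the start of the episode above 0.03 m).
It fails at once if a tool or other bystander is moved more than 30 mm (distance of any of glue_bottle, mallet, tape_measure, sanding_block, wax_tin from where it was at the start of the episode above 0.03 m).
It also fails if it takes over 69 s, if anything falls off the work surface, if the arm or the gripper's body presses on something with over 40 N, if the wrist force passes 120 N, or if a joint passes its speed limit or range.

## Working session

There is one attempt and no reset: what is moved stays moved. The work goes in short steps, Python scripts to look and compute and a tool call to move; the robot and the scene stay as the last step left them, time stands still between calls to the robot, and variables do not carry over. Pictures are saved under pics/ and viewed, about 8 in all and at most 12, crops included, and the job is handed in when it is done.

Besides the shell and the picture viewer there is one more tool, called after "Request:" by a JSON object that holds its "fn" and its "kwargs". drive_tool: Moves the arm, as the interface text tells. Its arguments: {"type":"object","properties":{"targets":{"type":"array","items":{"type":"object","properties":{"linear":{"type":"array","items":{"type":"number"}},"roll":{"type":"number"},"claw":{"type":"number"}}}},"newtons":{"type":"number"}},"required":["targets"]}

```bash
mkdir -p pics; cat > h.py <<'E'
import numpy as np, cv2
from bench import robot
from scipy.spatial.transform import Rotation as R
def rot(q): return R.from_quat([q[1],q[2],q[3],q[0]]).as_matrix()
def cam(name):
    o=robot.get_obs(); c=robot.read_camera(name)
    if 'hand_eye' in c:
        T=np.eye(4);T[:3,:3]=rot(o['eef_rot']);T[:3,3]=o['tcp_pos'];T=T@np.array(c['hand_eye'])
    else:
        T=np.eye(4);T[:3,:3]=rot(c['orientation']);T[:3,3]=c['origin']
    c['T']=T;c['f']=210/np.tan(np.radians(c['vfov'])/2);return c
def cloud(c):
    v,u=np.mgrid[0:420,0:560];z=c['z_map']
    P=np.stack([(u-c['cx'])/c['f']*z,(v-c['cy'])/c['f']*z,z],-1)
    W=P@c['T'][:3,:3].T+c['T'][:3,3];W[z==0]=np.nan;return W
def ray(c,u,v,h):
    d=c['T'][:3,:3]@np.array([(u-c['cx'])/c['f'],(v-c['cy'])/c['f'],1]);o=c['T'][:3,3]
    return o+d*(h-o[2])/d[2]
def save(c,n,box=None,s=1):
    i=c['color'][:,:,::-1]
    if box: i=i[box[1]:box[3],box[0]:box[2]]
    cv2.imwrite('pics/'+n,cv2.resize(i,None,fx=s,fy=s,interpolation=cv2.INTER_CUBIC))
E
python3 - <<'E'
from h import *
import pickle
for n in('scene','top'):
    c=cam(n);save(c,n+'.png',s=1.4);pickle.dump(c,open(n+'.pkl','wb'));print(n,c['T'].round(3).tolist(),c['f'])
o=robot.get_obs();print({k:np.round(v,3).tolist() for k,v in o.items()});print(rot(o['eef_rot']).round(3))
E
```

```text
scene [[0.048, 0.832, -0.552, 1.216], [0.999, -0.038, 0.029, 0.035], [0.003, -0.553, -0.833, 1.196], [0.0, 0.0, 0.0, 1.0]] 447.68315392076374
top [[0.019, -0.997, 0.07, 0.417], [-1.0, -0.019, 0.003, 0.072], [-0.002, -0.07, -0.998, 1.611], [0.0, 0.0, 0.0, 1.0]] 423.0987070944685
{'t': 0.1, 'joint_positions': [-1.352, 0.277, 1.506, -0.0, 1.361, -0.121], 'joint_velocities': [0.001, -0.002, -0.003, 0.0, 0.001, -0.001], 'joint_torque': [0.002, -40.546, -23.778, 0.07, 0.03, -0.0], 'tcp_pos': [0.192, -0.542, 0.23], 'eef_rot': [-0.119, -0.697, -0.12, 0.697], 'force': [1.268, 0.317, -0.23], 'wrist_torque': [0.023, 0.024, 0.066], 'opening': 1.001}
[[-0.     0.333 -0.943]
 [ 0.002 -0.943 -0.333]
 [-1.    -0.002 -0.   ]]
```

View pics/top.png

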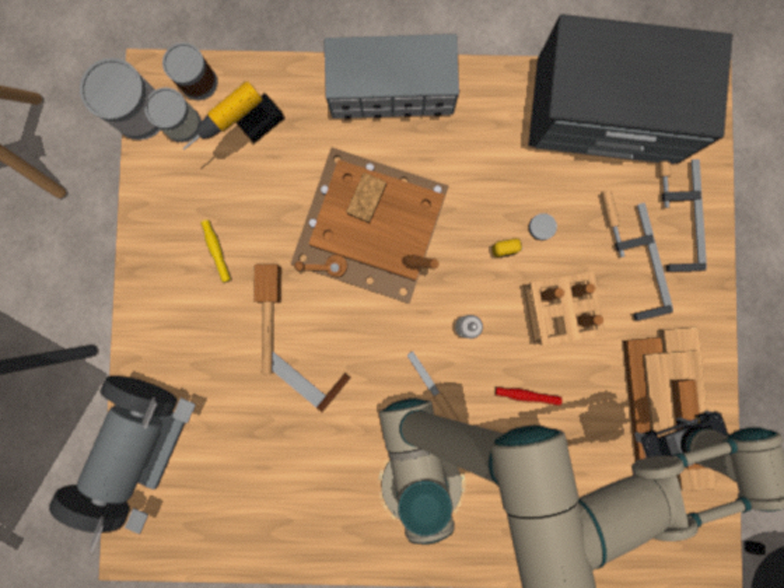

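View pics/scene.png

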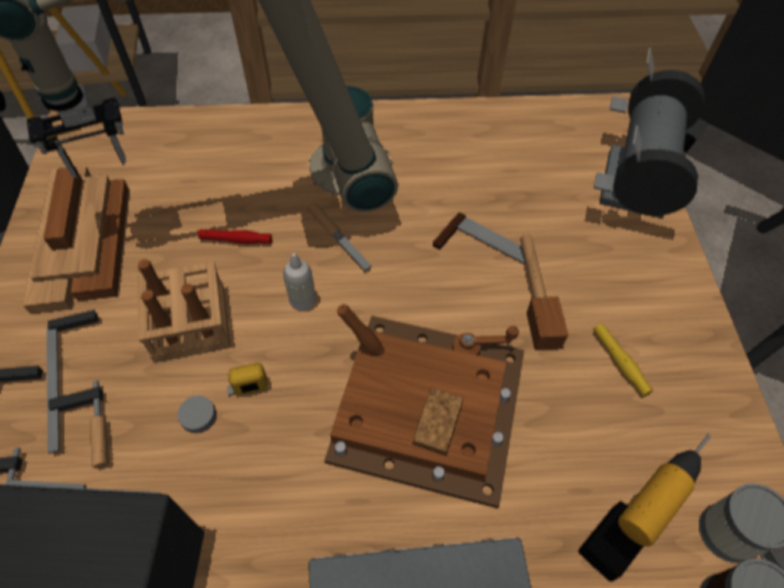

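Top view: seat on board at centre, with the seized brown leg at (420,262). The rack is at (565,310), and its empty pocket looks to be at (559,325). The red look-alike lies at (528,395) and the yellow one at (215,250), both on the bench. The cam knob is at (300,267), with its pivot at (337,267).

```bash
python3 - <<'E'
from h import *
import pickle
W={};C={}
for n in('scene','top'):
    C[n]=pickle.load(open(n+'.pkl','rb'));W[n]=cloud(C[n])
def P(n,u,v,r=0): return W[n][int(v/1.4),int(u/1.4)].round(3)
t=C['top']
rt=lambda u,v,h:ray(t,u/1.4,v/1.4,h).round(3)
print('bench z',P('top',200,400),P('scene',400,280))
print('board corners',[rt(*p,.018) for p in((333,149),(447,186),(410,301),(291,264))])
print('cam pivot',rt(337,267,.055),'knob',rt(300,267,.085),P('scene',468,340),P('scene',512,330))
s=W['scene']
# leg points: region around scene leg
reg=np.zeros((420,560),bool);reg[int(300/1.4):int(360/1.4),int(330/1.4):int(390/1.4)]=1
p=s[reg&(s[...,2]>.075)];print(len(p))
for a in np.arange(.08,.22,.015):
    q=p[(p[:,2]>=a)&(p[:,2]<a+.015)]
    if len(q):print(round(a,3),len(q),q.mean(0).round(3),q.min(0).round(3),q.max(0).round(3))
# rack
for n in W:
    w=W[n];m=(abs(w[...,2]-.1)<.006)&(abs(w[...,0]-.42)<.15)&(w[...,1]<-.1)&(w[...,1]>-.5)
    q=w[m][:,:2].astype(np.float32);print(n,len(q),cv2.minAreaRect(q),cv2.boxPoints(cv2.minAreaRect(q)).round(3).tolist())
    m=(w[...,2]>.165)&(abs(w[...,0]-.42)<.15)&(w[...,1]<-.1)&(w[...,1]>-.5)&(w[...,2]<.21)
    k,l,st,ce=cv2.connectedComponentsWithStats(m.astype(np.uint8))
    for i in range(1,k):print(st[i][4],w[l==i].mean(0).round(3),w[l==i][:,2].max())
c=C['top'];save(c,'crop1.png',(180,90,450,260),2.9)
E
```

```text
bench z [ 0.214  0.605 -0.003] [ 0.374  0.109 -0.004]
board corners [array([0.901, 0.259, 0.018]), array([ 0.804, -0.055,  0.018]), array([0.488, 0.041, 0.018]), array([0.582, 0.364, 0.018])]
cam pivot [0.573 0.236 0.055] knob [0.568 0.328 0.085] [0.575 0.24  0.06 ] [0.574 0.326 0.091]
423
0.08 47 [0.601 0.042 0.087] [0.587 0.018 0.081] [0.608 0.055 0.095]
0.095 51 [0.598 0.036 0.102] [0.583 0.013 0.095] [0.606 0.05  0.108]
0.11 60 [0.595 0.028 0.117] [0.579 0.005 0.11 ] [0.603 0.044 0.125]
0.125 58 [0.59  0.02  0.132] [ 0.57  -0.002  0.125] [0.599 0.033 0.14 ]
0.14 39 [0.588 0.011 0.147] [ 0.577 -0.005  0.142] [0.594 0.023 0.154]
0.155 44 [0.585 0.004 0.162] [ 0.567 -0.014  0.155] [0.592 0.015 0.17 ]
0.17 50 [ 0.583 -0.004  0.177] [ 0.57  -0.024  0.17 ] [0.591 0.008 0.185]
0.185 65 [ 0.576 -0.013  0.19 ] [ 0.562 -0.027  0.185] [0.588 0.    0.197]
scene 1700 ((0.45749473571777344, -0.274755597114563), (0.16806647181510925, 0.34537896513938904), 11.07305908203125) [[0.34200000762939453, -0.12099999934434891], [0.40799999237060547, -0.46000000834465027], [0.5730000138282776, -0.42800000309944153], [0.5070000290870667, -0.08900000154972076]]
15 [ 0.425 -0.115  0.169] 0.17167075474487525
92 [ 0.449 -0.409  0.181] 0.18922158621310792
97 [ 0.512 -0.316  0.181] 0.18980761465618823
102 [ 0.525 -0.39   0.181] 0.18968554662583048
top 1259 ((0.4569774270057678, -0.26871058344841003), (0.1636292189359665, 0.35109472274780273), 10.633258819580078) [[0.3440000116825104, -0.11100000143051147], [0.4090000092983246, -0.4560000002384186], [0.5699999928474426, -0.4259999990463257], [0.5049999952316284, -0.08100000023841858]]
53 [ 0.52  -0.386  0.184] 0.1927341260443427
56 [ 0.508 -0.312  0.183] 0.19344823402073485
57 [ 0.444 -0.406  0.183] 0.19373237061946091
9 [ 0.423 -0.11   0.17 ] 0.17214661875837378
```

View pics/crop1.png

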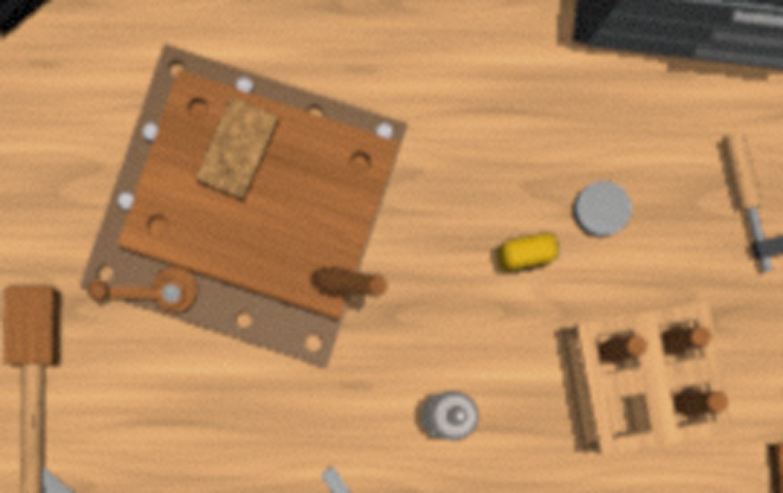

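Candidates: the brown leg in the seat (crop pixel 350,280) fits the description because it leans in the near right socket. The red and yellow ones lie on the bench and are look-alikes. Next I rise and turn, then travel towards the leg.

Request:
{"fn": "drive_tool", "kwargs": {"targets": [{"linear": [-0.0125, 0, 0], "roll": -0.114, "claw": 0.094}, {"linear": [-0.0125, 0, 0], "roll": -0.114, "claw": 0.094}, {"linear": [-0.0125, 0, 0], "roll": -0.114, "claw": 0.094}, {"linear": [-0.0125, 0, 0], "roll": -0.114, "claw": 0.094}, {"linear": [-0.0125, 0, 0], "roll": -0.114, "claw": 0.094}, {"linear": [-0.0125, 0, 0], "roll": -0.114, "claw": 0.094}, {"linear": [-0.0125, 0, 0], "roll": -0.114, "claw": 0.094}, {"linear": [-0.0125, 0, 0], "roll": -0.114, "claw": 0.094}]}}

```text
t: 0.77
tcp_pos: [0.1916, -0.5419, 0.3306]
eef_rot: [0.416, 0.572, 0.416, -0.572]
force: [-0.7, 1.3, -0.5]
opening: 1.0
```

Request:
{"fn": "drive_tool", "kwargs": {"targets": [{"linear": [0, 0.0115, -0.0345]}, {"linear": [0, 0.0115, -0.0345]}, {"linear": [0, 0.0115, -0.0345]}, {"linear": [0, 0.0115, -0.0345]}, {"linear": [0, 0.0115, -0.0345]}, {"linear": [0, 0.0115, -0.0345]}, {"linear": [0, 0.0115, -0.0345]}, {"linear": [0, 0.0115, -0.0345]}, {"linear": [0, 0.0115, -0.0345]}, {"linear": [0, 0.0115, -0.0345]}, {"linear": [0, 0.0115, -0.0345]}, {"linear": [0, 0.0115, -0.0345]}, {"linear": [0, 0.0115, -0.0345]}, {"linear": [0, 0.0115, -0.0345]}, {"linear": [0, 0.0115, -0.0345]}, {"linear": [0, 0.0115, -0.0345]}, {"linear": [0, 0.0115, -0.0345]}, {"linear": [0, 0, 0]}, {"linear": [0, 0, 0]}]}}

```text
invalid input at $.targets[0]: expected keys linear, roll, claw
```

```bash
python3 - <<'E'
from h import *
import pickle
o=robot.get_obs();print(o['t'],np.round(o['tcp_pos'],3),np.round(o['joint_positions'],2),np.round(o['force'],2),'\n',rot(o['eef_rot']).round(3))
c=cam('wrist');print(np.round(c['hand_eye'],3).tolist());pickle.dump(c,open('w1.pkl','wb'));save(c,'w1.png')
E
```

```text
0.7667 [ 0.192 -0.542  0.331] [-1.35  0.24  1.31  0.    1.59 -1.04] [-0.7   1.26 -0.52] 
 [[-0.     0.951 -0.308]
 [ 0.001 -0.308 -0.951]
 [-1.    -0.    -0.001]]
[[0.001, -0.269, 0.963, -0.154], [1.0, 0.0, -0.001, 0.001], [-0.0, 0.963, 0.269, -0.078], [0.0, 0.0, 0.0, 1.0]]
```

View pics/w1.png

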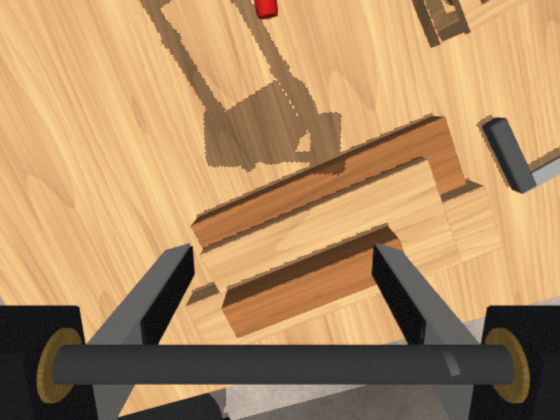

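Request:
{"fn": "drive_tool", "kwargs": {"targets": [{"linear": [0, 0.0115, -0.0345], "roll": 0, "claw": 0.094}, {"linear": [0, 0.0115, -0.0345], "roll": 0, "claw": 0.094}, {"linear": [0, 0.0115, -0.0345], "roll": 0, "claw": 0.094}, {"linear": [0, 0.0115, -0.0345], "roll": 0, "claw": 0.094}, {"linear": [0, 0.0115, -0.0345], "roll": 0, "claw": 0.094}, {"linear": [0, 0.0115, -0.0345], "roll": 0, "claw": 0.094}, {"linear": [0, 0.0115, -0.0345], "roll": 0, "claw": 0.094}, {"linear": [0, 0.0115, -0.0345], "roll": 0, "claw": 0.094}, {"linear": [0, 0.0115, -0.0345], "roll": 0, "claw": 0.094}, {"linear": [0, 0.0115, -0.0345], "roll": 0, "claw": 0.094}, {"linear": [0, 0.0115, -0.0345], "roll": 0, "claw": 0.094}, {"linear": [0, 0.0115, -0.0345], "roll": 0, "claw": 0.094}, {"linear": [0, 0.0115, -0.0345], "roll": 0, "claw": 0.094}, {"linear": [0, 0.0115, -0.0345], "roll": 0, "claw": 0.094}, {"linear": [0, 0.0115, -0.0345], "roll": 0, "claw": 0.094}, {"linear": [0, 0.0115, -0.0345], "roll": 0, "claw": 0.094}, {"linear": [0, 0.0115, -0.0345], "roll": 0, "claw": 0.094}, {"linear": [0, 0, 0], "roll": 0, "claw": 0.094}]}}

```text
t: 2.32
tcp_pos: [0.5641, -0.0413, 0.3288]
eef_rot: [0.414, 0.573, 0.416, -0.571]
force: [-0.4, 0.5, 0.2]
opening: 1.003
```

```bash
python3 - <<'E'
from h import *
import pickle
o=robot.get_obs();print(o['t'],np.round(o['tcp_pos'],3),np.round(o['joint_positions'],2),np.round(o['force'],2),'\n',rot(o['eef_rot']).round(3))
c=cam('wrist');pickle.dump(c,open('w1.pkl','wb'));save(c,'w2.png')
w=cloud(c)
for h in np.arange(.07,.2,.015):
    m=(abs(w[...,2]-h)<.004)&(np.hypot(w[...,0]-.585,w[...,1]-.01)<.06)
    q=w[m]
    if len(q)>5:print(round(h,3),len(q),q.mean(0).round(4),q.min(0).round(3),q.max(0).round(3))
E
```

```text
2.3167 [ 0.564 -0.041  0.329] [-0.2   0.22  1.34  0.    1.58  0.12] [-0.43  0.53  0.16] 
 [[ 0.     0.951 -0.31 ]
 [ 0.004 -0.31  -0.951]
 [-1.    -0.001 -0.004]]
0.07 28 [0.5955 0.0585 0.0683] [0.586 0.053 0.066] [0.603 0.061 0.074]
0.085 67 [0.5926 0.053  0.0848] [0.578 0.044 0.081] [0.604 0.057 0.089]
0.1 154 [0.5908 0.0442 0.0999] [0.571 0.025 0.096] [0.603 0.051 0.104]
0.115 176 [0.5877 0.0358 0.1152] [0.569 0.015 0.111] [0.601 0.043 0.119]
0.13 196 [0.5847 0.0267 0.13  ] [0.568 0.012 0.126] [0.596 0.034 0.134]
0.145 145 [0.5826 0.0181 0.145 ] [0.568 0.005 0.141] [0.592 0.024 0.149]
0.16 162 [0.5799 0.0102 0.1601] [ 0.565 -0.003  0.156] [0.59  0.016 0.164]
0.175 180 [0.5773 0.0029 0.175 ] [ 0.562 -0.009  0.171] [0.587 0.008 0.179]
0.19 659 [ 0.5726 -0.0126  0.1903] [ 0.56  -0.026  0.186] [0.585 0.001 0.194]
```

View pics/w2.png

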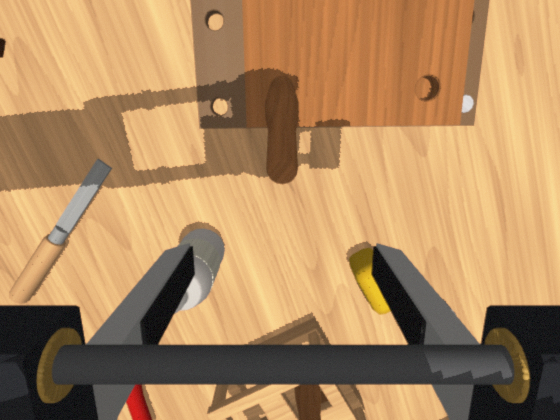

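The leg stands at columns 268–298, rows 80–180, aligned with the tool's z axis and on its centre line. I move over it, go down and grip.

Request:
{"fn": "drive_tool", "kwargs": {"newtons": 58, "targets": [{"linear": [0, 0, -0.0215], "roll": 0, "claw": 0.07}, {"linear": [0, 0, -0.0215], "roll": 0, "claw": 0.07}, {"linear": [0.02, 0, 0], "roll": 0, "claw": 0.07}, {"linear": [0.02, 0, 0], "roll": 0, "claw": 0.07}, {"linear": [0.02, 0, 0], "roll": 0, "claw": 0.07}, {"linear": [0.02, 0, 0], "roll": 0, "claw": 0.07}, {"linear": [0.02, 0, 0], "roll": 0, "claw": 0.07}, {"linear": [0.02, 0, 0], "roll": 0, "claw": 0.07}, {"linear": [0.02, 0, 0], "roll": 0, "claw": 0.07}, {"linear": [0.017, 0, 0], "roll": 0, "claw": 0.07}, {"linear": [0, 0, 0], "roll": 0, "claw": 0.07}, {"linear": [0, 0, 0], "roll": 0, "claw": 0.01}, {"linear": [0, 0, 0], "roll": 0, "claw": 0.01}, {"linear": [0, 0, 0], "roll": 0, "claw": 0.01}, {"linear": [0, 0, 0], "roll": 0, "claw": 0.01}, {"linear": [0, 0, 0], "roll": 0, "claw": 0.01}, {"linear": [0, 0, 0], "roll": 0, "claw": 0.01}]}}

```text
t: 3.78
tcp_pos: [0.575, -0.0057, 0.1741]
eef_rot: [0.415, 0.573, 0.414, -0.573]
force: [-0.3, -0.0, 0.4]
opening: 0.35
```

Request:
{"fn": "drive_tool", "kwargs": {"targets": [{"linear": [0, 0, 0], "roll": 0, "claw": 0.01}, {"linear": [0, 0, 0], "roll": 0, "claw": 0.01}, {"linear": [0, 0, 0], "roll": 0, "claw": 0.01}, {"linear": [0, 0, 0], "roll": 0, "claw": 0.01}]}}

```text
t: 4.12
tcp_pos: [0.5745, -0.0057, 0.1737]
eef_rot: [-0.414, -0.573, -0.414, 0.573]
force: [-1.5, 0.0, 3.4]
opening: 0.27
```

Request:
{"fn": "drive_tool", "kwargs": {"targets": [{"linear": [0, 0, 0], "roll": 0, "claw": 0.04}, {"linear": [0, 0, 0], "roll": 0, "claw": 0.04}, {"linear": [0, 0.001, -0.0025], "roll": 0, "claw": 0.04}, {"linear": [0, 0, -0.0025], "roll": 0, "claw": 0.04}, {"linear": [0, 0, 0], "roll": 0, "claw": 0.01}, {"linear": [0, 0, 0], "roll": 0, "claw": 0.01}, {"linear": [0, 0, 0], "roll": 0, "claw": 0.01}, {"linear": [0, 0, 0], "roll": 0, "claw": 0.01}, {"linear": [0, 0, 0], "roll": 0, "claw": 0.01}]}}

```text
t: 4.87
tcp_pos: [0.5766, -0.0011, 0.1733]
eef_rot: [-0.414, -0.573, -0.415, 0.573]
force: [-1.2, -0.7, 0.5]
opening: 0.266
```

```bash
python3 - <<'E'
from h import *
o=robot.get_obs();print(o['t'],np.round(o['tcp_pos'],4),o['opening'],np.round(o['force'],2),np.round(o['wrist_torque'],2),'\n',rot(o['eef_rot']).round(3))
E
```

```text
4.8667 [ 0.5766 -0.0011  0.1733] 0.26572625753144147 [-1.23 -0.72  0.53] [0.19 0.35 0.15] 
 [[-0.001  0.95  -0.313]
 [ 0.    -0.313 -0.95 ]
 [-1.    -0.001  0.   ]]
```

Request:
{"fn": "drive_tool", "kwargs": {"targets": [{"linear": [-0.0005, 0, 0.0002], "roll": 0.1, "claw": 0.01}, {"linear": [-0.0005, 0, 0.0002], "roll": 0.1, "claw": 0.01}, {"linear": [-0.0005, 0, 0.0002], "roll": 0.1, "claw": 0.01}, {"linear": [-0.0005, 0, 0.0002], "roll": 0.1, "claw": 0.01}]}}

```text
t: 5.2
tcp_pos: [0.5661, 0.0015, 0.1725]
eef_rot: [-0.286, -0.637, -0.298, 0.651]
force: [-14.7, 5.6, 1.1]
opening: 0.283
```

```bash
cat > s.py <<'E'
from h import *
o=robot.get_obs();print(o['t'],np.round(o['tcp_pos'],4),o['opening'],np.round(o['force'],2),np.round(o['wrist_torque'],2),'\n',rot(o['eef_rot']).round(3))
E
python3 s.py
```

```text
5.2 [0.5661 0.0015 0.1725] 0.28285757588986493 [-14.72   5.6    1.13] [2.11 4.66 1.78] 
 [[-0.025  0.752 -0.659]
 [ 0.007 -0.659 -0.752]
 [-1.    -0.023  0.012]]
```

Request:
{"fn": "drive_tool", "kwargs": {"targets": [{"linear": [0, 0, 0], "roll": -0.1, "claw": 0.01}, {"linear": [0, 0, 0], "roll": -0.1, "claw": 0.01}, {"linear": [0, 0, 0], "roll": -0.1, "claw": 0.01}, {"linear": [0, 0, 0], "roll": -0.1, "claw": 0.01}, {"linear": [0, 0, 0], "roll": 0, "claw": 0.01}]}}

```text
t: 5.62
tcp_pos: [0.5771, -0.0013, 0.1737]
eef_rot: [0.414, 0.573, 0.415, -0.573]
force: [2.6, 1.4, -10.8]
opening: 0.27
```

```bash
python3 s.py; cat > seat.py <<'E'
from h import *
import pickle,sys
def meas(c,W):
    # near-right seat corner region plane & edges
    b=np.array([.69,.16]);m=(abs(W[...,2]-.06)<.025)&(np.hypot(W[...,0]-.68,W[...,1]-.155)<.2)
    hsv=cv2.cvtColor(c['color'],cv2.COLOR_RGB2HSV)
    m&=(hsv[...,0]<14)&(hsv[...,1]>110)&(W[...,2]>.045)
    q=W[m];A=np.c_[q[:,:2]-b,np.ones(len(q))];s=np.linalg.lstsq(A,q[:,2],rcond=None)[0]
    r=cv2.minAreaRect(q[:,:2].astype(np.float32));return len(q),s.round(4),np.round(r[0],4),np.round(r[1],3),round(r[2],2)
c=pickle.load(open('scene.pkl','rb'));print(meas(c,cloud(c)))
c=cam('scene');print(meas(c,cloud(c)))
if len(sys.argv)>1: save(c,sys.argv[1],(190,170,430,350),3.2)
E
python3 seat.py s1.png
```

```text
5.6167 [ 0.5771 -0.0013  0.1737] 0.2701526529177212 [  2.62   1.44 -10.8 ] [ 0.14 -0.7   0.09] 
 [[-0.     0.95  -0.312]
 [ 0.001 -0.312 -0.95 ]
 [-1.    -0.001 -0.001]]
(7737, array([-0.0006, -0.003 ,  0.0591]), array([0.6734, 0.1427]), array([0.305, 0.307]), 72.35)
(7747, array([-0.0008, -0.0023,  0.0591]), array([0.6737, 0.1431]), array([0.307, 0.307]), 72.52)
```

View pics/s1.png

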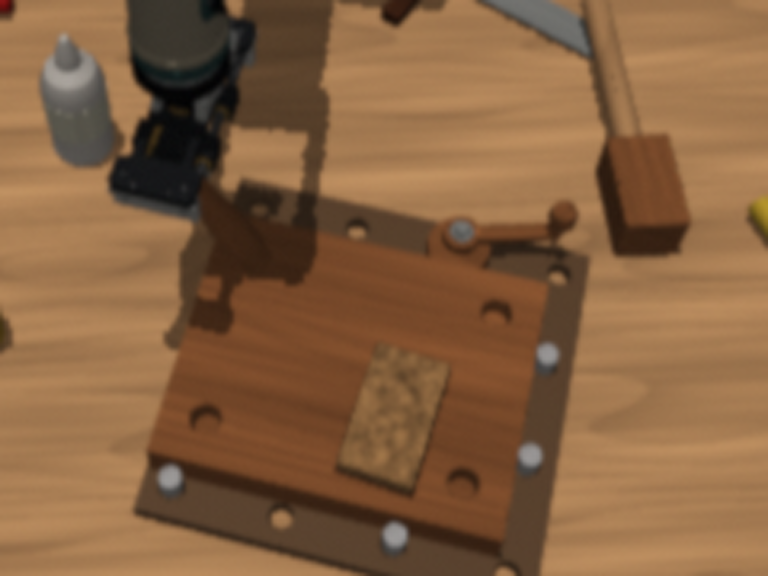

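The seat lies exactly where it was, but the long pads bind on the slanted shank when rolled. I regrip with only the fingertips on the foot end, so the leg can tilt between the pads.

Request:
{"fn": "drive_tool", "kwargs": {"newtons": 60, "targets": [{"linear": [0, 0, 0], "roll": 0, "claw": 0.045}, {"linear": [0, 0, 0], "roll": 0, "claw": 0.045}, {"linear": [-0.013, 0, 0.004], "roll": 0, "claw": 0.045}, {"linear": [-0.013, 0, 0.004], "roll": 0, "claw": 0.045}, {"linear": [0, 0, 0], "roll": 0, "claw": 0.045}, {"linear": [0, 0, 0], "roll": 0, "claw": 0.01}, {"linear": [0, 0, 0], "roll": 0, "claw": 0.01}, {"linear": [0, 0, 0], "roll": 0, "claw": 0.01}, {"linear": [0, 0, 0], "roll": 0, "claw": 0.01}, {"linear": [0, 0, 0], "roll": 0, "claw": 0.01}]}}

```text
t: 6.5
tcp_pos: [0.5741, -0.0095, 0.201]
eef_rot: [-0.414, -0.573, -0.414, 0.573]
force: [0.4, -0.5, 0.1]
opening: 0.264
```

Request:
{"fn": "drive_tool", "kwargs": {"targets": [{"linear": [-0.0005, 0, 0.0002], "roll": 0.08, "claw": 0.01}, {"linear": [-0.0005, 0, 0.0002], "roll": 0.08, "claw": 0.01}, {"linear": [-0.0005, 0, 0.0002], "roll": 0.08, "claw": 0.01}, {"linear": [-0.0005, 0, 0.0002], "roll": 0.08, "claw": 0.01}]}}

```text
t: 6.83
tcp_pos: [0.5682, -0.0078, 0.2014]
eef_rot: [-0.313, -0.628, -0.321, 0.636]
force: [-6.7, 4.2, 0.4]
opening: 0.269
```

```bash
python3 s.py
```

```text
6.8333 [ 0.5682 -0.0078  0.2014] 0.2685884421888459 [-6.75  4.22  0.38] [1.43 2.47 0.93] 
 [[-0.014  0.802 -0.598]
 [ 0.005 -0.598 -0.802]
 [-1.    -0.014  0.005]]
```

Request:
{"fn": "drive_tool", "kwargs": {"targets": [{"linear": [-0.0003, 0, 0.0001], "roll": -0.08, "claw": 0.01}, {"linear": [-0.0003, 0, 0.0001], "roll": -0.08, "claw": 0.01}, {"linear": [-0.0003, 0, 0.0001], "roll": -0.08, "claw": 0.01}, {"linear": [-0.0003, 0, 0.0001], "roll": -0.08, "claw": 0.01}, {"linear": [-0.0003, 0, 0.0001], "roll": -0.08, "claw": 0.01}, {"linear": [-0.0003, 0, 0.0001], "roll": -0.08, "claw": 0.01}, {"linear": [-0.0003, 0, 0.0001], "roll": -0.08, "claw": 0.01}, {"linear": [-0.0003, 0, 0.0001], "roll": -0.08, "claw": 0.01}]}}

```text
t: 7.5
tcp_pos: [0.5779, -0.0103, 0.2046]
eef_rot: [0.502, 0.502, 0.499, -0.497]
force: [7.0, 0.2, -6.3]
opening: 0.268
```

Request:
{"fn": "drive_tool", "kwargs": {"targets": [{"linear": [-0.0003, 0, 0.0001], "roll": 0.08, "claw": 0.01}, {"linear": [-0.0003, 0, 0.0001], "roll": 0.08, "claw": 0.01}, {"linear": [-0.0003, 0, 0.0001], "roll": 0.08, "claw": 0.01}, {"linear": [-0.0003, 0, 0.0001], "roll": 0.08, "claw": 0.01}]}}

```text
t: 7.83
tcp_pos: [0.5708, -0.0109, 0.2046]
eef_rot: [-0.411, -0.571, -0.415, 0.576]
force: [-2.2, 1.3, -4.1]
opening: 0.26
```

```bash
python3 s.py
```

```text
7.8333 [ 0.5708 -0.0109  0.2046] 0.26020667314143026 [-2.21  1.27 -4.1 ] [0.13 1.16 0.51] 
 [[-0.008  0.949 -0.316]
 [ 0.001 -0.316 -0.949]
 [-1.    -0.008  0.002]]
```

Request:
{"fn": "drive_tool", "kwargs": {"targets": [{"linear": [-0.0003, 0, 0.00015], "roll": 0.08, "claw": 0.01}, {"linear": [-0.0003, 0, 0.00015], "roll": 0.08, "claw": 0.01}, {"linear": [-0.0003, 0, 0.00015], "roll": 0.08, "claw": 0.01}, {"linear": [-0.0003, 0, 0.00015], "roll": 0.08, "claw": 0.01}, {"linear": [-0.0003, 0, 0.00015], "roll": -0.08, "claw": 0.01}, {"linear": [-0.0003, 0, 0.00015], "roll": -0.08, "claw": 0.01}, {"linear": [-0.0003, 0, 0.00015], "roll": -0.08, "claw": 0.01}, {"linear": [-0.0003, 0, 0.00015], "roll": -0.08, "claw": 0.01}, {"linear": [-0.0003, 0, 0.00015], "roll": -0.08, "claw": 0.01}, {"linear": [-0.0003, 0, 0.00015], "roll": -0.08, "claw": 0.01}, {"linear": [-0.0003, 0, 0.00015], "roll": -0.08, "claw": 0.01}, {"linear": [-0.0003, 0, 0.00015], "roll": -0.08, "claw": 0.01}, {"linear": [-0.0003, 0, 0.00015], "roll": 0.08, "claw": 0.01}, {"linear": [-0.0003, 0, 0.00015], "roll": 0.08, "claw": 0.01}, {"linear": [-0.0003, 0, 0.00015], "roll": 0.08, "claw": 0.01}, {"linear": [-0.0003, 0, 0.00015], "roll": 0.08, "claw": 0.01}]}}

```text
t: 9.17
tcp_pos: [0.5684, -0.0132, 0.209]
eef_rot: [-0.411, -0.57, -0.416, 0.577]
force: [-3.8, -0.1, -3.4]
opening: 0.249
```

```bash
python3 s.py; python3 seat.py s2.png
```

```text
9.1667 [ 0.5684 -0.0132  0.209 ] 0.24927045774781625 [-3.78 -0.05 -3.36] [0.03 1.21 0.2 ] 
 [[-0.012  0.949 -0.316]
 [ 0.001 -0.316 -0.949]
 [-1.    -0.012  0.003]]
(7737, array([-0.0006, -0.003 ,  0.0591]), array([0.6734, 0.1427]), array([0.305, 0.307]), 72.35)
(7730, array([-0.0003, -0.0024,  0.0592]), array([0.673 , 0.1426]), array([0.307, 0.305]), 72.59)
```

View pics/s2.png

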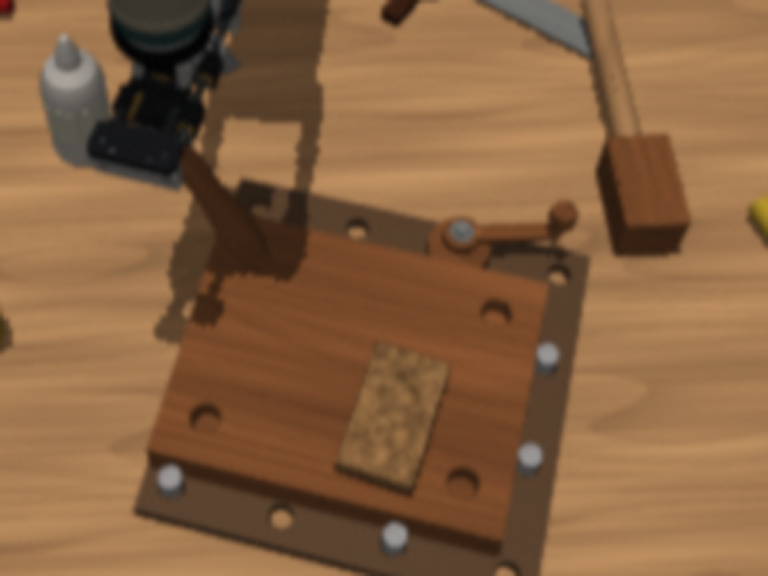

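```bash
cat > leg.py <<'E'
from h import *
c=cam('wrist');w=cloud(c);o=robot.get_obs()
T=c['T'];p=np.array(o['tcp_pos'])
hsv=cv2.cvtColor(c['color'],cv2.COLOR_RGB2HSV)
m=(hsv[...,0]<15)&(hsv[...,1]>90)&(np.hypot(w[...,0]-p[0],w[...,1]-p[1])<.06)&(w[...,2]>.15)
q=w[m];print(len(q),c['f'],'zmax pct',np.percentile(q[:,2],[50,90,97]).round(4))
h=np.percentile(q[:,2],97);f=q[q[:,2]>h-.02]
# project on the slant axis
a=np.array([-.147,-.446,.883]);s=(f-np.array([.5726,-.0126,.1907]))@a
print('along-slant vs start foot: pct',np.percentile(s,[50,80,90,95,99]).round(4)); f=f[s>np.percentile(s,95)-.004];print('foot centre',f.mean(0).round(4),len(f))
import sys
if len(sys.argv)>1: save(c,sys.argv[1])
E
python3 leg.py w3.png
```

```text
4546 367.48443165079175 zmax pct [0.1901 0.1992 0.2403]
along-slant vs start foot: pct [0.0818 0.0866 0.0899 0.0912 0.0927]
foot centre [0.5482 0.0196 0.306 ] 19
```

View pics/w3.png

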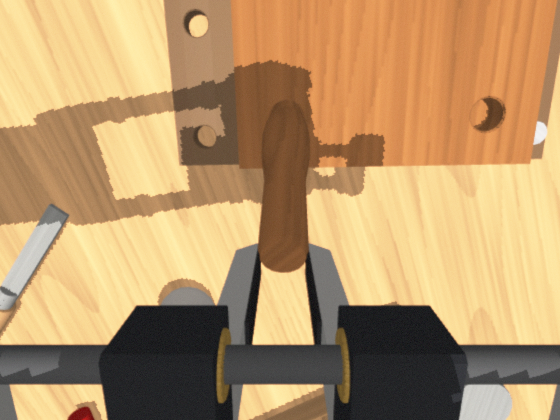

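The leg is between the fingertips with its foot at about (283,258), rows 235–272. I remeasure with the fingers excluded.

```bash
sed -i 's/(w\[...,2\]>.15)/(w[...,2]>.15)\&(w[...,2]<p[2]+.01)\&(hsv[...,2]>30)/' leg.py; python3 leg.py
```

```text
4327 367.48443165079175 zmax pct [0.1893 0.1987 0.2002]
along-slant vs start foot: pct [0.     0.0029 0.0033 0.0036 0.0059]
foot centre [ 0.5722 -0.0061  0.1971] 1425
```

The leg came out about 3.5 mm and the pads slid about 5 mm on it. I regrip deeper, since binding on the longer pads proved harmless.

Request:
{"fn": "drive_tool", "kwargs": {"targets": [{"linear": [0, 0, 0], "roll": 0, "claw": 0.045}, {"linear": [0, 0, 0], "roll": 0, "claw": 0.045}, {"linear": [0.015, 0, -0.003], "roll": 0, "claw": 0.045}, {"linear": [0.015, 0, -0.003], "roll": 0, "claw": 0.045}, {"linear": [0, 0, 0], "roll": 0, "claw": 0.045}, {"linear": [0, 0, 0], "roll": 0, "claw": 0.045}]}}

```text
t: 9.82
tcp_pos: [0.576, -0.008, 0.1825]
eef_rot: [0.415, 0.574, 0.414, -0.572]
force: [-0.8, 0.8, -0.0]
opening: 0.474
```

```bash
python3 s.py; python3 leg.py
```

```text
9.8167 [ 0.576  -0.008   0.1825] 0.47415245677684426 [-0.8   0.75 -0.05] [-0.02 -0.03  0.02] 
 [[ 0.002  0.95  -0.313]
 [-0.    -0.313 -0.95 ]
 [-1.     0.002 -0.001]]
4005 367.48443165079175 zmax pct [0.1766 0.1914 0.1926]
along-slant vs start foot: pct [-0.0129 -0.0058  0.0028  0.0033  0.0037]
foot centre [ 0.57   -0.0166  0.1917] 306
```

Request:
{"fn": "drive_tool", "kwargs": {"targets": [{"linear": [0.003, -0.0015, -0.004], "roll": 0, "claw": 0.045}, {"linear": [0, 0, 0], "roll": 0, "claw": 0.01}, {"linear": [0, 0, 0], "roll": 0, "claw": 0.01}, {"linear": [0, 0, 0], "roll": 0, "claw": 0.01}, {"linear": [0, 0, 0], "roll": 0, "claw": 0.01}, {"linear": [-0.0003, 0, 0.0002], "roll": 0.09, "claw": 0.01}, {"linear": [-0.0003, 0, 0.0002], "roll": 0.09, "claw": 0.01}, {"linear": [-0.0003, 0, 0.0002], "roll": 0.09, "claw": 0.01}, {"linear": [-0.0003, 0, 0.0002], "roll": 0.09, "claw": 0.01}, {"linear": [-0.0002, 0, 0.0001], "roll": -0.09, "claw": 0.01}, {"linear": [-0.0002, 0, 0.0001], "roll": -0.09, "claw": 0.01}, {"linear": [-0.0002, 0, 0.0001], "roll": -0.09, "claw": 0.01}, {"linear": [-0.0002, 0, 0.0001], "roll": -0.09, "claw": 0.01}, {"linear": [-0.0002, 0, 0.0001], "roll": -0.09, "claw": 0.01}, {"linear": [-0.0002, 0, 0.0001], "roll": -0.09, "claw": 0.01}, {"linear": [-0.0002, 0, 0.0001], "roll": -0.09, "claw": 0.01}, {"linear": [-0.0002, 0, 0.0001], "roll": -0.09, "claw": 0.01}]}}

```text
t: 11.28
tcp_pos: [0.5816, -0.006, 0.1813]
eef_rot: [0.515, 0.493, 0.506, -0.486]
force: [11.9, 0.3, -15.4]
opening: 0.273
```

Request:
{"fn": "drive_tool", "kwargs": {"targets": [{"linear": [-0.0002, 0, 0.0001], "roll": 0.09, "claw": 0.01}, {"linear": [-0.0002, 0, 0.0001], "roll": 0.09, "claw": 0.01}, {"linear": [-0.0002, 0, 0.0001], "roll": 0.09, "claw": 0.01}, {"linear": [-0.0002, 0, 0.0001], "roll": 0.09, "claw": 0.01}]}}

```text
t: 11.62
tcp_pos: [0.5715, -0.0058, 0.1809]
eef_rot: [-0.412, -0.572, -0.415, 0.576]
force: [-5.4, 0.7, -1.9]
opening: 0.267
```

```bash
sed -i 's/p\[2\]+.01)/p[2]+.03)/' leg.py;python3 s.py; python3 leg.py;python3 seat.py
```

```text
11.6167 [ 0.5715 -0.0058  0.1809] 0.26747523442149557 [-5.43  0.74 -1.87] [0.13 1.59 0.67] 
 [[-0.007  0.949 -0.316]
 [-0.    -0.316 -0.949]
 [-1.    -0.006  0.003]]
6038 367.48443165079175 zmax pct [0.1869 0.198  0.1995]
along-slant vs start foot: pct [-0.0012  0.0032  0.0035  0.0037  0.0041]
foot centre [ 0.5715 -0.007   0.1965] 1732
(7737, array([-0.0006, -0.003 ,  0.0591]), array([0.6734, 0.1427]), array([0.305, 0.307]), 72.35)
(7729, array([-0.0008, -0.0027,  0.0591]), array([0.6709, 0.1419]), array([0.302, 0.308]), 71.77)
```

Request:
{"fn": "drive_tool", "kwargs": {"targets": [{"linear": [-0.0005, 0, 0.0003], "roll": 0.09, "claw": 0.01}, {"linear": [-0.0005, 0, 0.0003], "roll": 0.09, "claw": 0.01}, {"linear": [-0.0005, 0, 0.0003], "roll": 0.09, "claw": 0.01}, {"linear": [-0.0005, 0, 0.0003], "roll": 0.09, "claw": 0.01}]}}

```text
t: 12.05
tcp_pos: [0.5645, -0.0039, 0.1817]
eef_rot: [-0.3, -0.632, -0.31, 0.644]
force: [-9.3, 4.4, -0.5]
opening: 0.272
```

Request:
{"fn": "drive_tool", "kwargs": {"targets": [{"linear": [-0.0003, 0, 0.0002], "roll": -0.09, "claw": 0.01}, {"linear": [-0.0003, 0, 0.0002], "roll": -0.09, "claw": 0.01}, {"linear": [-0.0003, 0, 0.0002], "roll": -0.09, "claw": 0.01}, {"linear": [-0.0003, 0, 0.0002], "roll": -0.09, "claw": 0.01}]}}

```text
t: 12.38
tcp_pos: [0.5732, -0.007, 0.1832]
eef_rot: [-0.416, -0.572, -0.416, 0.572]
force: [3.6, 1.8, -15.3]
opening: 0.261
```

Request:
{"fn": "drive_tool", "kwargs": {"targets": [{"linear": [-0.0003, 0, 0.0002], "roll": -0.09, "claw": 0.01}, {"linear": [-0.0003, 0, 0.0002], "roll": -0.09, "claw": 0.01}, {"linear": [-0.0003, 0, 0.0002], "roll": -0.09, "claw": 0.01}, {"linear": [-0.0003, 0, 0.0002], "roll": -0.09, "claw": 0.01}]}}

```text
t: 12.72
tcp_pos: [0.5789, -0.0083, 0.1857]
eef_rot: [0.514, 0.492, 0.508, -0.486]
force: [8.9, 1.5, -15.3]
opening: 0.269
```

Request:
{"fn": "drive_tool", "kwargs": {"targets": [{"linear": [-0.0004, 0, 0.0002], "roll": 0.09, "claw": 0.01}, {"linear": [-0.0004, 0, 0.0002], "roll": 0.09, "claw": 0.01}, {"linear": [-0.0004, 0, 0.0002], "roll": 0.09, "claw": 0.01}, {"linear": [-0.0004, 0, 0.0002], "roll": 0.09, "claw": 0.01}]}}

```text
t: 13.05
tcp_pos: [0.5701, -0.0082, 0.1854]
eef_rot: [-0.412, -0.571, -0.416, 0.575]
force: [-5.1, 1.5, -10.6]
opening: 0.259
```

```bash
python3 s.py; python3 leg.py;python3 seat.py
```

```text
13.05 [ 0.5701 -0.0082  0.1854] 0.25946852544163 [ -5.11   1.54 -10.64] [0.04 1.21 0.59] 
 [[-0.008  0.949 -0.314]
 [ 0.001 -0.314 -0.949]
 [-1.    -0.008  0.001]]
5977 367.48443165079175 zmax pct [0.1908 0.2014 0.2029]
along-slant vs start foot: pct [0.0008 0.0044 0.0049 0.0051 0.0059]
foot centre [ 0.572  -0.0035  0.1999] 1825
(7737, array([-0.0006, -0.003 ,  0.0591]), array([0.6734, 0.1427]), array([0.305, 0.307]), 72.35)
(7726, array([-0.0008, -0.0025,  0.0591]), array([0.6723, 0.1414]), array([0.304, 0.308]), 72.45)
```

```bash
cat > axis.py <<'E'
from h import *
import pickle,sys
def fit(c):
    w=cloud(c);hsv=cv2.cvtColor(c['color'],cv2.COLOR_RGB2HSV)
    l=np.array([-.31,-.95]);n=np.array([.95,-.31]);b=np.array([.5726,-.0126])
    d=(w[...,:2]-b);u=d@l;v=d@n;z=w[...,2]
    m=(hsv[...,2]<150)&(abs(v)<.022)&(u>-.1)&(u<.035)&(z>.085)&(z<.225)&(hsv[...,0]<16)&(hsv[...,1]>80)
    U,V,Z=u[m],v[m],z[m]
    mm=abs(V-np.median(V))<.004  # crest line facing camera
    U,Z=U[mm],Z[mm]
    lo=(Z>.14)&(Z<np.percentile(Z,70))
    k=np.polyfit(Z[lo],U[lo],1)
    print('tilt',np.degrees(np.arctan(k[0])).round(2),'u at z=.16',np.polyval(k,.16).round(4),'v',np.median(V).round(4),'zmax',np.percentile(Z,[99]).round(4), 'top end u',U[Z>np.percentile(Z,97)].mean().round(4), len(Z))
    th=np.arange(.12,.22,.006)
    print([(round(a,3),U[(abs(Z-a)<.003)].max().round(3),U[(abs(Z-a)<.003)].min().round(3)) for a in th if (abs(Z-a)<.003).sum()>3])
fit(pickle.load(open('w1.pkl','rb')));fit(cam('wrist'))
E
python3 axis.py
```

```text
tilt 36.34 u at z=.16 -0.0261 v -0.0004 zmax [0.1965] top end u -0.0059 898
[(np.float64(0.12), np.float64(-0.049), np.float64(-0.054)), (np.float64(0.126), np.float64(-0.046), np.float64(-0.05)), (np.float64(0.132), np.float64(-0.041), np.float64(-0.046)), (np.float64(0.138), np.float64(-0.037), np.float64(-0.041)), (np.float64(0.144), np.float64(-0.034), np.float64(-0.038)), (np.float64(0.15), np.float64(-0.03), np.float64(-0.035)), (np.float64(0.156), np.float64(-0.027), np.float64(-0.031)), (np.float64(0.162), np.float64(-0.024), np.float64(-0.027)), (np.float64(0.168), np.float64(-0.021), np.float64(-0.025)), (np.float64(0.174), np.float64(-0.018), np.float64(-0.022)), (np.float64(0.18), np.float64(-0.014), np.float64(-0.018)), (np.float64(0.186), np.float64(0.013), np.float64(-0.015)), (np.float64(0.192), np.float64(0.008), np.float64(-0.012)), (np.float64(0.198), np.float64(-0.003), np.float64(-0.008))]
tilt 27.1 u at z=.16 -0.0373 v -0.0022 zmax [0.2038] top end u -0.0163 3029
[(np.float64(0.12), np.float64(-0.056), np.float64(-0.06)), (np.float64(0.126), np.float64(-0.052), np.float64(-0.057)), (np.float64(0.132), np.float64(-0.049), np.float64(-0.054)), (np.float64(0.138), np.float64(-0.045), np.float64(-0.051)), (np.float64(0.144), np.float64(-0.042), np.float64(-0.047)), (np.float64(0.15), np.float64(-0.04), np.float64(-0.043)), (np.float64(0.156), np.float64(-0.037), np.float64(-0.041)), (np.float64(0.162), np.float64(-0.034), np.float64(-0.038)), (np.float64(0.168), np.float64(-0.032), np.float64(-0.036)), (np.float64(0.174), np.float64(-0.029), np.float64(-0.033)), (np.float64(0.18), np.float64(-0.026), np.float64(-0.031)), (np.float64(0.186), np.float64(-0.024), np.float64(-0.028)), (np.float64(0.192), np.float64(0.004), np.float64(-0.025)), (np.float64(0.198), np.float64(0.003), np.float64(-0.023)), (np.float64(0.204), np.float64(-0.007), np.float64(-0.02))]
```

Crest-line fit: the leg is already about 7–8 mm out and tilts about 24° now, but it sits about 9 mm off the pad centre. I recentre.

Request:
{"fn": "drive_tool", "kwargs": {"targets": [{"linear": [0, 0, 0], "roll": 0, "claw": 0.045}, {"linear": [0, 0, 0], "roll": 0, "claw": 0.045}, {"linear": [0, 0, -0.004], "roll": 0, "claw": 0.045}, {"linear": [0, 0, 0], "roll": 0, "claw": 0.045}]}}

```text
t: 13.53
tcp_pos: [0.5763, -0.0049, 0.1906]
eef_rot: [0.416, 0.575, 0.413, -0.571]
force: [-0.2, -0.4, -0.3]
opening: 0.472
```

```bash
python3 s.py; python3 axis.py|tail -2;python3 seat.py|tail -1
```

```text
13.5333 [ 0.5763 -0.0049  0.1906] 0.47178971011892284 [-0.17 -0.4  -0.33] [-0.03 -0.07 -0.02] 
 [[ 0.006  0.95  -0.313]
 [-0.    -0.313 -0.95 ]
 [-1.     0.006 -0.002]]
tilt 27.39 u at z=.16 -0.033 v -0.001 zmax [0.2021] top end u -0.0114 2893
[(np.float64(0.12), np.float64(-0.053), np.float64(-0.058)), (np.float64(0.126), np.float64(-0.05), np.float64(-0.054)), (np.float64(0.132), np.float64(-0.046), np.float64(-0.051)), (np.float64(0.138), np.float64(-0.041), np.float64(-0.047)), (np.float64(0.144), np.float64(-0.039), np.float64(-0.043)), (np.float64(0.15), np.float64(-0.036), np.float64(-0.039)), (np.float64(0.156), np.float64(-0.033), np.float64(-0.037)), (np.float64(0.162), np.float64(-0.03), np.float64(-0.034)), (np.float64(0.168), np.float64(-0.027), np.float64(-0.031)), (np.float64(0.174), np.float64(-0.024), np.float64(-0.029)), (np.float64(0.18), np.float64(-0.021), np.float64(-0.027)), (np.float64(0.186), np.float64(-0.019), np.float64(-0.023)), (np.float64(0.192), np.float64(0.008), np.float64(-0.02)), (np.float64(0.198), np.float64(0.005), np.float64(-0.018)), (np.float64(0.204), np.float64(-0.007), np.float64(-0.014))]
(7736, array([-0.0002, -0.0023,  0.0591]), array([0.6732, 0.1419]), array([0.306, 0.307]), 72.83)
```

Request:
{"fn": "drive_tool", "kwargs": {"targets": [{"linear": [0.006, 0, -0.0005], "roll": 0, "claw": 0.045}, {"linear": [0, 0, 0], "roll": 0, "claw": 0.01}, {"linear": [0, 0, 0], "roll": 0, "claw": 0.01}, {"linear": [0, 0, 0], "roll": 0, "claw": 0.01}, {"linear": [0, 0, 0], "roll": 0, "claw": 0.01}, {"linear": [-0.001, 0, 0.0005], "roll": 0.09, "claw": 0.01}, {"linear": [-0.001, 0, 0.0005], "roll": 0.09, "claw": 0.01}, {"linear": [-0.001, 0, 0.0005], "roll": 0.09, "claw": 0.01}, {"linear": [-0.001, 0, 0.0005], "roll": 0.09, "claw": 0.01}]}}

```text
t: 14.38
tcp_pos: [0.5639, -0.0021, 0.1825]
eef_rot: [-0.298, -0.632, -0.311, 0.644]
force: [-9.4, 7.8, -6.9]
opening: 0.273
```

Request:
{"fn": "drive_tool", "kwargs": {"targets": [{"linear": [-0.0003, 0, 0.00015], "roll": -0.09, "claw": 0.01}, {"linear": [-0.0003, 0, 0.00015], "roll": -0.09, "claw": 0.01}, {"linear": [-0.0003, 0, 0.00015], "roll": -0.09, "claw": 0.01}, {"linear": [-0.0003, 0, 0.00015], "roll": -0.09, "claw": 0.01}, {"linear": [-0.0003, 0, 0.00015], "roll": -0.09, "claw": 0.01}, {"linear": [-0.0003, 0, 0.00015], "roll": -0.09, "claw": 0.01}, {"linear": [-0.0003, 0, 0.00015], "roll": -0.09, "claw": 0.01}, {"linear": [-0.0003, 0, 0.00015], "roll": -0.09, "claw": 0.01}]}}

```text
t: 15.05
tcp_pos: [0.5797, -0.0069, 0.1874]
eef_rot: [0.513, 0.493, 0.507, -0.486]
force: [11.7, 2.8, -16.7]
opening: 0.273
```

Request:
{"fn": "drive_tool", "kwargs": {"targets": [{"linear": [-0.0003, 0, 0.00015], "roll": 0.09, "claw": 0.01}, {"linear": [-0.0003, 0, 0.00015], "roll": 0.09, "claw": 0.01}, {"linear": [-0.0003, 0, 0.00015], "roll": 0.09, "claw": 0.01}, {"linear": [-0.0003, 0, 0.00015], "roll": 0.09, "claw": 0.01}, {"linear": [-0.0003, 0, 0.00015], "roll": 0.09, "claw": 0.01}, {"linear": [-0.0003, 0, 0.00015], "roll": 0.09, "claw": 0.01}, {"linear": [-0.0003, 0, 0.00015], "roll": 0.09, "claw": 0.01}, {"linear": [-0.0003, 0, 0.00015], "roll": 0.09, "claw": 0.01}]}}

```text
t: 15.72
tcp_pos: [0.5634, -0.0062, 0.1874]
eef_rot: [-0.299, -0.632, -0.31, 0.645]
force: [-12.0, 3.7, -3.3]
opening: 0.273
```

Request:
{"fn": "drive_tool", "kwargs": {"targets": [{"linear": [-0.0003, 0, 0.00015], "roll": -0.09, "claw": 0.01}, {"linear": [-0.0003, 0, 0.00015], "roll": -0.09, "claw": 0.01}, {"linear": [-0.0003, 0, 0.00015], "roll": -0.09, "claw": 0.01}, {"linear": [-0.0003, 0, 0.00015], "roll": -0.09, "claw": 0.01}]}}

```text
t: 16.05
tcp_pos: [0.5719, -0.0089, 0.1892]
eef_rot: [-0.414, -0.572, -0.416, 0.573]
force: [4.0, 2.1, -14.9]
opening: 0.265
```

```bash
python3 s.py; python3 axis.py|tail -2;python3 seat.py|tail -1
```

```text
16.05 [ 0.5719 -0.0089  0.1892] 0.2649521159708705 [  3.96   2.05 -14.94] [-0.22 -1.17 -0.51] 
 [[-0.003  0.951 -0.31 ]
 [ 0.001 -0.31  -0.951]
 [-1.    -0.003  0.   ]]
tilt 26.63 u at z=.16 -0.0356 v -0.0018 zmax [0.2078] top end u -0.0121 3092
[(np.float64(0.12), np.float64(-0.055), np.float64(-0.059)), (np.float64(0.126), np.float64(-0.052), np.float64(-0.056)), (np.float64(0.132), np.float64(-0.048), np.float64(-0.053)), (np.float64(0.138), np.float64(-0.045), np.float64(-0.05)), (np.float64(0.144), np.float64(-0.04), np.float64(-0.046)), (np.float64(0.15), np.float64(-0.037), np.float64(-0.043)), (np.float64(0.156), np.float64(-0.034), np.float64(-0.039)), (np.float64(0.162), np.float64(-0.032), np.float64(-0.036)), (np.float64(0.168), np.float64(-0.03), np.float64(-0.034)), (np.float64(0.174), np.float64(-0.027), np.float64(-0.031)), (np.float64(0.18), np.float64(-0.024), np.float64(-0.028)), (np.float64(0.186), np.float64(-0.021), np.float64(-0.026)), (np.float64(0.192), np.float64(-0.018), np.float64(-0.023)), (np.float64(0.198), np.float64(0.008), np.float64(-0.021)), (np.float64(0.204), np.float64(0.004), np.float64(-0.018)), (np.float64(0.21), np.float64(-0.009), np.float64(-0.014))]
(7721, array([-0.004 , -0.0066,  0.0598]), array([0.6703, 0.1407]), array([0.303, 0.307]), 71.37)
```

Request:
{"fn": "drive_tool", "kwargs": {"targets": [{"linear": [0.0004, 0, 0], "roll": -0.09, "claw": 0.01}, {"linear": [0.0004, 0, 0], "roll": -0.09, "claw": 0.01}, {"linear": [0.0004, 0, 0], "roll": -0.09, "claw": 0.01}, {"linear": [0.0004, 0, 0], "roll": -0.09, "claw": 0.01}, {"linear": [-0.0005, 0, 0.0002], "roll": 0.09, "claw": 0.01}, {"linear": [-0.0005, 0, 0.0002], "roll": 0.09, "claw": 0.01}, {"linear": [-0.0005, 0, 0.0002], "roll": 0.09, "claw": 0.01}, {"linear": [-0.0005, 0, 0.0002], "roll": 0.09, "claw": 0.01}, {"linear": [-0.0005, 0, 0.0002], "roll": 0.09, "claw": 0.01}, {"linear": [-0.0005, 0, 0.0002], "roll": 0.09, "claw": 0.01}, {"linear": [-0.0005, 0, 0.0002], "roll": 0.09, "claw": 0.01}, {"linear": [-0.0005, 0, 0.0002], "roll": 0.09, "claw": 0.01}]}}

```text
t: 17.15
tcp_pos: [0.5655, -0.0091, 0.1927]
eef_rot: [-0.3, -0.634, -0.307, 0.643]
force: [-5.5, 2.9, -7.3]
opening: 0.243
```

Request:
{"fn": "drive_tool", "kwargs": {"targets": [{"linear": [0.0002, 0, 0], "roll": -0.09, "claw": 0.01}, {"linear": [0.0002, 0, 0], "roll": -0.09, "claw": 0.01}, {"linear": [0.0002, 0, 0], "roll": -0.09, "claw": 0.01}, {"linear": [0.0002, 0, 0], "roll": -0.09, "claw": 0.01}, {"linear": [0.0002, 0, 0], "roll": -0.09, "claw": 0.01}, {"linear": [0.0002, 0, 0], "roll": -0.09, "claw": 0.01}, {"linear": [0.0002, 0, 0], "roll": -0.09, "claw": 0.01}, {"linear": [0.0002, 0, 0], "roll": -0.09, "claw": 0.01}]}}

```text
t: 17.82
tcp_pos: [0.5725, -0.013, 0.1947]
eef_rot: [0.512, 0.488, 0.509, -0.49]
force: [0.5, -4.9, -0.0]
opening: 0.108
```

```bash
python3 s.py;python3 seat.py|tail -1
```

```text
17.8167 [ 0.5725 -0.013   0.1947] 0.1075235434749788 [ 0.46 -4.87 -0.01] [-0.86 -0.13  0.04] 
 [[ 0.002  0.999  0.043]
 [-0.005  0.043 -0.999]
 [-1.     0.002  0.005]]
(7705, array([-0.0002, -0.0025,  0.0591]), array([0.671 , 0.1404]), array([0.305, 0.307]), 71.9)
```

Request:
{"fn": "drive_tool", "kwargs": {"targets": [{"linear": [-0.0005, 0, 0.0002], "roll": 0.09, "claw": 0.01}, {"linear": [-0.0005, 0, 0.0002], "roll": 0.09, "claw": 0.01}, {"linear": [-0.0005, 0, 0.0002], "roll": 0.09, "claw": 0.01}, {"linear": [-0.0005, 0, 0.0002], "roll": 0.09, "claw": 0.01}]}}

```text
t: 18.2
tcp_pos: [0.5715, -0.0142, 0.1962]
eef_rot: [-0.414, -0.573, -0.411, 0.576]
force: [-0.4, -5.9, -0.4]
opening: 0.105
```

```bash
python3 s.py; python3 axis.py|tail -2;python3 seat.py|tail -1
```

```text
18.2 [ 0.5715 -0.0142  0.1962] 0.1049734549343752 [-0.38 -5.9  -0.44] [-0.99  0.07  0.02] 
 [[-0.     0.947 -0.32 ]
 [-0.006 -0.32  -0.947]
 [-1.     0.002  0.005]]
tilt 26.75 u at z=.16 -0.0485 v -0.0052 zmax [0.2146] top end u -0.0218 2815
[(np.float64(0.12), np.float64(-0.063), np.float64(-0.066)), (np.float64(0.126), np.float64(-0.061), np.float64(-0.063)), (np.float64(0.132), np.float64(-0.058), np.float64(-0.061)), (np.float64(0.138), np.float64(-0.055), np.float64(-0.058)), (np.float64(0.144), np.float64(-0.052), np.float64(-0.056)), (np.float64(0.15), np.float64(-0.049), np.float64(-0.053)), (np.float64(0.156), np.float64(-0.047), np.float64(-0.05)), (np.float64(0.162), np.float64(-0.045), np.float64(-0.048)), (np.float64(0.168), np.float64(-0.043), np.float64(-0.046)), (np.float64(0.174), np.float64(-0.041), np.float64(-0.045)), (np.float64(0.18), np.float64(-0.039), np.float64(-0.043)), (np.float64(0.186), np.float64(-0.037), np.float64(-0.041)), (np.float64(0.192), np.float64(0.01), np.float64(-0.039)), (np.float64(0.198), np.float64(-0.033), np.float64(-0.037)), (np.float64(0.204), np.float64(0.006), np.float64(-0.035)), (np.float64(0.21), np.float64(0.009), np.float64(-0.034)), (np.float64(0.216), np.float64(0.005), np.float64(-0.031))]
(7697, array([-0.0005, -0.0021,  0.0591]), array([0.6712, 0.14  ]), array([0.305, 0.309]), 71.71)
```

The jaws squeezed off the leg. I open them and remeasure.

Request:
{"fn": "drive_tool", "kwargs": {"targets": [{"linear": [0, 0, 0.006], "roll": 0, "claw": 0.055}, {"linear": [0, 0, 0], "roll": 0, "claw": 0.055}, {"linear": [0, 0, 0], "roll": 0, "claw": 0.055}, {"linear": [0, 0, 0], "roll": 0, "claw": 0.055}]}}

```text
t: 18.63
tcp_pos: [0.5701, -0.0169, 0.1957]
eef_rot: [0.414, 0.574, 0.414, -0.573]
force: [0.4, 0.3, -0.9]
opening: 0.357
```

```bash
sed -i 's/tilt., *np/tilt'"'"',np/' axis.py; python3 s.py; python3 axis.py|tail -2; python3 - <<'E'
from h import *
c=cam('wrist');save(c,'w4.png')
E
```

```text
18.6333 [ 0.5701 -0.0169  0.1957] 0.35700884162639984 [ 0.39  0.32 -0.88] [-0.04 -0.06 -0.04] 
 [[ 0.001  0.949 -0.314]
 [ 0.001 -0.314 -0.949]
 [-1.     0.001 -0.001]]
tilt 26.47 u at z=.16 -0.0457 v -0.0046 zmax [0.2132] top end u -0.024 2760
[(np.float64(0.12), np.float64(-0.061), np.float64(-0.064)), (np.float64(0.126), np.float64(-0.059), np.float64(-0.061)), (np.float64(0.132), np.float64(-0.055), np.float64(-0.059)), (np.float64(0.138), np.float64(-0.053), np.float64(-0.057)), (np.float64(0.144), np.float64(-0.049), np.float64(-0.053)), (np.float64(0.15), np.float64(-0.046), np.float64(-0.05)), (np.float64(0.156), np.float64(-0.044), np.float64(-0.048)), (np.float64(0.162), np.float64(-0.042), np.float64(-0.046)), (np.float64(0.168), np.float64(-0.04), np.float64(-0.043)), (np.float64(0.174), np.float64(-0.038), np.float64(-0.041)), (np.float64(0.18), np.float64(-0.036), np.float64(-0.039)), (np.float64(0.186), np.float64(-0.034), np.float64(-0.037)), (np.float64(0.192), np.float64(-0.032), np.float64(-0.035)), (np.float64(0.198), np.float64(-0.03), np.float64(-0.033)), (np.float64(0.204), np.float64(-0.004), np.float64(-0.031)), (np.float64(0.21), np.float64(-0.005), np.float64(-0.029)), (np.float64(0.216), np.float64(-0.022), np.float64(-0.026))]
```

View pics/w4.png

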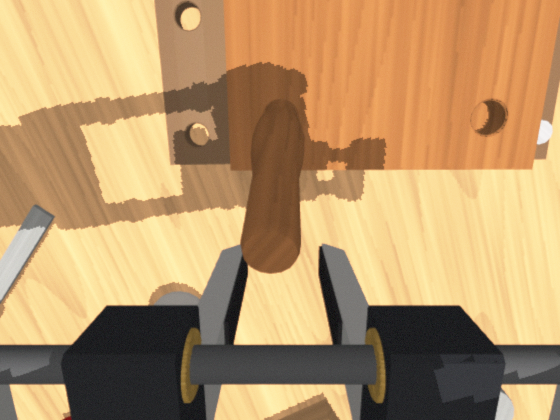

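The leg's foot is at (272,250), about 15 mm out and now leaning only about 20°. I recentre and pull more vertically.

Request:
{"fn": "drive_tool", "kwargs": {"targets": [{"linear": [0, -0.002, -0.012], "roll": 0, "claw": 0.055}, {"linear": [-0.003, -0.0015, -0.012], "roll": 0, "claw": 0.055}, {"linear": [0, 0, 0], "roll": 0, "claw": 0.055}, {"linear": [0, 0, 0], "roll": 0, "claw": 0.01}, {"linear": [0, 0, 0], "roll": 0, "claw": 0.01}, {"linear": [0, 0, 0], "roll": 0, "claw": 0.01}, {"linear": [0, 0, 0], "roll": 0, "claw": 0.01}, {"linear": [0, 0, 0], "roll": 0, "claw": 0.01}, {"linear": [-0.0008, 0, 0.0002], "roll": 0.08, "claw": 0.01}, {"linear": [-0.0008, 0, 0.0002], "roll": 0.08, "claw": 0.01}, {"linear": [-0.0008, 0, 0.0002], "roll": 0.08, "claw": 0.01}, {"linear": [-0.0008, 0, 0.0002], "roll": 0.08, "claw": 0.01}]}}

```text
t: 19.73
tcp_pos: [0.5664, 0.0088, 0.1984]
eef_rot: [-0.312, -0.627, -0.322, 0.637]
force: [-7.6, 5.1, -4.1]
opening: 0.266
```

Request:
{"fn": "drive_tool", "kwargs": {"targets": [{"linear": [0, 0, 0], "roll": -0.08, "claw": 0.01}, {"linear": [0, 0, 0], "roll": -0.08, "claw": 0.01}, {"linear": [0, 0, 0], "roll": -0.08, "claw": 0.01}, {"linear": [0, 0, 0], "roll": -0.08, "claw": 0.01}]}}

```text
t: 20.07
tcp_pos: [0.5743, 0.0058, 0.199]
eef_rot: [-0.415, -0.573, -0.415, 0.573]
force: [4.5, 0.6, -11.9]
opening: 0.27
```

```bash
python3 s.py; python3 axis.py|tail -2;python3 seat.py|tail -1
```

```text
20.0667 [0.5743 0.0058 0.199 ] 0.2704659752293216 [  4.52   0.62 -11.95] [-0.25 -1.42 -0.44] 
 [[-0.     0.95  -0.312]
 [ 0.    -0.312 -0.95 ]
 [-1.    -0.    -0.   ]]
tilt 22.64 u at z=.16 -0.0453 v -0.0035 zmax [0.2137] top end u -0.0239 2782
[(np.float64(0.12), np.float64(-0.061), np.float64(-0.064)), (np.float64(0.126), np.float64(-0.059), np.float64(-0.062)), (np.float64(0.132), np.float64(-0.055), np.float64(-0.059)), (np.float64(0.138), np.float64(-0.052), np.float64(-0.057)), (np.float64(0.144), np.float64(-0.05), np.float64(-0.054)), (np.float64(0.15), np.float64(-0.047), np.float64(-0.051)), (np.float64(0.156), np.float64(-0.044), np.float64(-0.048)), (np.float64(0.162), np.float64(-0.042), np.float64(-0.046)), (np.float64(0.168), np.float64(-0.04), np.float64(-0.043)), (np.float64(0.174), np.float64(-0.038), np.float64(-0.041)), (np.float64(0.18), np.float64(-0.036), np.float64(-0.04)), (np.float64(0.186), np.float64(-0.034), np.float64(-0.038)), (np.float64(0.192), np.float64(-0.032), np.float64(-0.036)), (np.float64(0.198), np.float64(-0.03), np.float64(-0.033)), (np.float64(0.204), np.float64(-0.004), np.float64(-0.032)), (np.float64(0.21), np.float64(-0.005), np.float64(-0.029)), (np.float64(0.216), np.float64(-0.019), np.float64(-0.026))]
(7706, array([ 0.    , -0.002 ,  0.0591]), array([0.6696, 0.1402]), array([0.304, 0.31 ]), 71.31)
```

Request:
{"fn": "drive_tool", "kwargs": {"targets": [{"linear": [0, 0, 0], "roll": -0.08, "claw": 0.01}, {"linear": [0, 0, 0], "roll": -0.08, "claw": 0.01}, {"linear": [0, 0, 0], "roll": -0.08, "claw": 0.01}, {"linear": [0, 0, 0], "roll": -0.08, "claw": 0.01}, {"linear": [-0.0005, 0, 0.0001], "roll": 0.08, "claw": 0.01}, {"linear": [-0.0005, 0, 0.0001], "roll": 0.08, "claw": 0.01}, {"linear": [-0.0005, 0, 0.0001], "roll": 0.08, "claw": 0.01}, {"linear": [-0.0005, 0, 0.0001], "roll": 0.08, "claw": 0.01}, {"linear": [-0.0005, 0, 0.0001], "roll": 0.08, "claw": 0.01}, {"linear": [-0.0005, 0, 0.0001], "roll": 0.08, "claw": 0.01}, {"linear": [-0.0005, 0, 0.0001], "roll": 0.08, "claw": 0.01}, {"linear": [-0.0005, 0, 0.0001], "roll": 0.08, "claw": 0.01}]}}

```text
t: 21.17
tcp_pos: [0.5663, 0.0065, 0.2018]
eef_rot: [-0.312, -0.627, -0.32, 0.638]
force: [-6.8, 1.8, -9.6]
opening: 0.268
```

Request:
{"fn": "drive_tool", "kwargs": {"targets": [{"linear": [0, 0, 0], "roll": -0.08, "claw": 0.01}, {"linear": [0, 0, 0], "roll": -0.08, "claw": 0.01}, {"linear": [0, 0, 0], "roll": -0.08, "claw": 0.01}, {"linear": [0, 0, 0], "roll": -0.08, "claw": 0.01}]}}

```text
t: 21.5
tcp_pos: [0.5722, 0.0048, 0.2027]
eef_rot: [-0.413, -0.572, -0.415, 0.574]
force: [1.7, 1.0, -13.7]
opening: 0.268
```

```bash
python3 s.py; python3 axis.py|tail -2|cut -c1-110;python3 seat.py|tail -1
```

```text
21.5 [0.5722 0.0048 0.2027] 0.2677391978947616 [  1.75   1.02 -13.71] [-0.49 -0.91 -0.42] 
 [[-0.005  0.95  -0.313]
 [-0.    -0.313 -0.95 ]
 [-1.    -0.004  0.002]]
tilt 22.46 u at z=.16 -0.0457 v -0.0053 zmax [0.2171] top end u -0.0231 2771
[(np.float64(0.12), np.float64(-0.061), np.float64(-0.064)), (np.float64(0.126), np.float64(-0.058), np.float6
(7680, array([-0.0009, -0.0052,  0.0594]), array([0.6696, 0.1393]), array([0.304, 0.308]), 71.21)
```

Request:
{"fn": "drive_tool", "kwargs": {"targets": [{"linear": [0.0002, 0, -0.0001], "roll": -0.08, "claw": 0.01}, {"linear": [0.0002, 0, -0.0001], "roll": -0.08, "claw": 0.01}, {"linear": [0, 0, -0.0001], "roll": -0.08, "claw": 0.01}, {"linear": [0, 0, -0.0001], "roll": -0.08, "claw": 0.01}, {"linear": [-0.0004, 0, 0.0001], "roll": 0.08, "claw": 0.01}, {"linear": [-0.0004, 0, 0.0001], "roll": 0.08, "claw": 0.01}, {"linear": [-0.0004, 0, 0.0001], "roll": 0.08, "claw": 0.01}, {"linear": [-0.0004, 0, 0.0001], "roll": 0.08, "claw": 0.01}, {"linear": [-0.0004, 0, 0.0001], "roll": 0.08, "claw": 0.01}, {"linear": [-0.0004, 0, 0.0001], "roll": 0.08, "claw": 0.01}, {"linear": [-0.0004, 0, 0.0001], "roll": 0.08, "claw": 0.01}, {"linear": [-0.0004, 0, 0.0001], "roll": 0.08, "claw": 0.01}]}}

```text
t: 22.6
tcp_pos: [0.5663, 0.006, 0.2055]
eef_rot: [-0.312, -0.627, -0.319, 0.638]
force: [-8.3, 1.7, -8.4]
opening: 0.268
```

Request:
{"fn": "drive_tool", "kwargs": {"targets": [{"linear": [0, 0, 0], "roll": -0.08, "claw": 0.01}, {"linear": [0, 0, 0], "roll": -0.08, "claw": 0.01}, {"linear": [0, 0, 0], "roll": -0.08, "claw": 0.01}, {"linear": [0, 0, 0], "roll": -0.08, "claw": 0.01}]}}

```text
t: 22.93
tcp_pos: [0.5718, 0.0044, 0.2064]
eef_rot: [-0.413, -0.572, -0.415, 0.575]
force: [2.0, 1.2, -14.3]
opening: 0.263
```

```bash
python3 s.py; python3 axis.py|tail -2|cut -c1-110;python3 seat.py|tail -1
```

```text
22.9333 [0.5718 0.0044 0.2064] 0.263438924677003 [  2.04   1.23 -14.3 ] [-0.43 -0.72 -0.34] 
 [[-0.005  0.949 -0.314]
 [-0.001 -0.314 -0.949]
 [-1.    -0.004  0.002]]
tilt 21.87 u at z=.16 -0.0465 v -0.0056 zmax [0.2205] top end u -0.0236 2725
[(np.float64(0.12), np.float64(-0.061), np.float64(-0.064)), (np.float64(0.126), np.float64(-0.059), np.float6
(7689, array([-0.0008, -0.0041,  0.0593]), array([0.6679, 0.1382]), array([0.303, 0.31 ]), 71.02)
```

Request:
{"fn": "drive_tool", "kwargs": {"targets": [{"linear": [0.0002, 0, -0.0001], "roll": -0.08, "claw": 0.01}, {"linear": [0.0002, 0, -0.0001], "roll": -0.08, "claw": 0.01}, {"linear": [0, 0, -0.0001], "roll": -0.08, "claw": 0.01}, {"linear": [0, 0, -0.0001], "roll": -0.08, "claw": 0.01}, {"linear": [-0.0004, 0, 0.0001], "roll": 0.08, "claw": 0.01}, {"linear": [-0.0004, 0, 0.0001], "roll": 0.08, "claw": 0.01}, {"linear": [-0.0004, 0, 0.0001], "roll": 0.08, "claw": 0.01}, {"linear": [-0.0004, 0, 0.0001], "roll": 0.08, "claw": 0.01}, {"linear": [-0.0004, 0, 0.0001], "roll": 0.08, "claw": 0.01}, {"linear": [-0.0004, 0, 0.0001], "roll": 0.08, "claw": 0.01}, {"linear": [-0.0004, 0, 0.0001], "roll": 0.08, "claw": 0.01}, {"linear": [-0.0004, 0, 0.0001], "roll": 0.08, "claw": 0.01}]}}

```text
t: 24.03
tcp_pos: [0.5666, 0.006, 0.2093]
eef_rot: [-0.312, -0.628, -0.319, 0.637]
force: [-7.0, 2.4, -8.1]
opening: 0.27
```

Request:
{"fn": "drive_tool", "kwargs": {"targets": [{"linear": [0, 0, 0], "roll": -0.08, "claw": 0.01}, {"linear": [0, 0, 0], "roll": -0.08, "claw": 0.01}, {"linear": [0, 0, 0], "roll": -0.08, "claw": 0.01}, {"linear": [0, 0, 0], "roll": -0.08, "claw": 0.01}]}}

```text
t: 24.37
tcp_pos: [0.5723, 0.0041, 0.21]
eef_rot: [-0.414, -0.572, -0.414, 0.574]
force: [1.6, 0.2, -14.4]
opening: 0.266
```

```bash
python3 s.py; python3 axis.py|tail -2|cut -c1-110;python3 seat.py|tail -1
cat > cork.py <<'E'
from h import *
import pickle
# right edge & near edge of seat from top-face points; board frame
l=np.array([-.31,-.95]);n=np.array([.95,-.31])
def m(c):
    W=cloud(c);hsv=cv2.cvtColor(c['color'],cv2.COLOR_RGB2HSV);d=W[...,:2]-np.array([.68,.155]);y=-(d@l);x=d@n
    k=(abs(W[...,2]-.06)<.007)&(hsv[...,0]<14)&(hsv[...,1]>110)&(abs(x)<.2)&(abs(y)<.25)
    X,Y=x[k],y[k]
    e=[]
    for a in np.arange(-.06,.11,.04):
        s=abs(X-a)<.02; e.append((np.percentile(Y[s],1),np.percentile(Y[s],99)))
    g=[]
    for a in np.arange(-.08,.13,.04):
        s=abs(Y-a)<.02; g.append((np.percentile(X[s],1),np.percentile(X[s],99)))
    print('y edges',np.round(e,4).tolist(),'\nx edges',np.round(g,4).tolist())
m(pickle.load(open('scene.pkl','rb')));m(cam('scene'))
E
python3 cork.py
```

```text
24.3667 [0.5723 0.0041 0.21  ] 0.2660003434720973 [  1.58   0.18 -14.39] [-0.54 -0.6  -0.17] 
 [[-0.003  0.949 -0.315]
 [-0.001 -0.315 -0.949]
 [-1.    -0.003  0.002]]
tilt 21.86 u at z=.16 -0.0478 v -0.005 zmax [0.2236] top end u -0.0242 2694
[(np.float64(0.12), np.float64(-0.062), np.float64(-0.064)), (np.float64(0.126), np.float64(-0.059), np.float6
(7701, array([ 0.0001, -0.0027,  0.0591]), array([0.6673, 0.1393]), array([0.303, 0.311]), 70.81)
y edges [[-0.159, 0.1303], [-0.1628, 0.1298], [-0.163, 0.1316], [-0.1631, 0.1316], [-0.1634, 0.1325]] 
x edges [[-0.0877, 0.1491], [-0.0881, 0.1484], [-0.089, 0.1488], [-0.1285, 0.1484], [-0.1341, 0.1473], [-0.1468, 0.1472]]
y edges [[-0.1659, 0.1281], [-0.167, 0.1273], [-0.1679, 0.1268], [-0.1689, 0.1265], [-0.1693, 0.1258]] 
x edges [[-0.0914, 0.145], [-0.0908, 0.1454], [-0.0912, 0.1468], [-0.127, 0.1477], [-0.1356, 0.1479], [-0.1525, 0.1479]]
```

Request:
{"fn": "drive_tool", "kwargs": {"targets": [{"linear": [0.0002, 0, -0.0003], "roll": -0.08, "claw": 0.01}, {"linear": [0.0002, 0, -0.0003], "roll": -0.08, "claw": 0.01}, {"linear": [0, 0, -0.0003], "roll": -0.08, "claw": 0.01}, {"linear": [0, 0, -0.0003], "roll": -0.08, "claw": 0.01}, {"linear": [-0.0004, 0, -0.0001], "roll": 0.08, "claw": 0.01}, {"linear": [-0.0004, 0, -0.0001], "roll": 0.08, "claw": 0.01}, {"linear": [-0.0004, 0, -0.0001], "roll": 0.08, "claw": 0.01}, {"linear": [-0.0004, 0, -0.0001], "roll": 0.08, "claw": 0.01}, {"linear": [-0.0004, 0, 0], "roll": 0.08, "claw": 0.01}, {"linear": [-0.0004, 0, 0], "roll": 0.08, "claw": 0.01}, {"linear": [-0.0004, 0, 0], "roll": 0.08, "claw": 0.01}, {"linear": [-0.0004, 0, 0], "roll": 0.08, "claw": 0.01}]}}

```text
t: 25.52
tcp_pos: [0.5651, 0.0087, 0.2142]
eef_rot: [-0.311, -0.628, -0.32, 0.638]
force: [-13.2, 4.4, 2.9]
opening: 0.265
```

Request:
{"fn": "drive_tool", "kwargs": {"targets": [{"linear": [0, 0, 0], "roll": -0.08, "claw": 0.01}, {"linear": [0, 0, 0], "roll": -0.08, "claw": 0.01}, {"linear": [0, 0, 0], "roll": -0.08, "claw": 0.01}, {"linear": [0, 0, 0], "roll": -0.08, "claw": 0.01}]}}

```text
t: 25.85
tcp_pos: [0.5729, 0.0051, 0.2157]
eef_rot: [-0.415, -0.572, -0.414, 0.574]
force: [0.3, -1.6, -3.3]
opening: 0.267
```

```bash
python3 s.py; python3 axis.py|tail -2|cut -c1-110;python3 seat.py|tail -1;python3 cork.py|tail -2
```

```text
25.85 [0.5729 0.0051 0.2157] 0.26722364098981044 [ 0.31 -1.59 -3.34] [-1.02 -0.05 -0.04] 
 [[-0.     0.95  -0.314]
 [-0.003 -0.314 -0.95 ]
 [-1.     0.001  0.003]]
tilt 18.85 u at z=.16 -0.05 v -0.0051 zmax [0.2248] top end u -0.0172 2069
[(np.float64(0.12), np.float64(-0.064), np.float64(-0.066)), (np.float64(0.126), np.float64(-0.061), np.float6
(7691, array([-0.0004, -0.0024,  0.0591]), array([0.667 , 0.1386]), array([0.302, 0.311]), 70.8)
y edges [[-0.1651, 0.1281], [-0.1663, 0.1274], [-0.1678, 0.1268], [-0.1686, 0.1262], [-0.1696, 0.1256]] 
x edges [[-0.0918, 0.1441], [-0.091, 0.1457], [-0.0913, 0.1465], [-0.1234, 0.1474], [-0.1379, 0.148], [-0.1476, 0.1484]]
```

The twisting moment has vanished, so the leg is loose. I lift it gently along its slant.

Request:
{"fn": "drive_tool", "kwargs": {"targets": [{"linear": [-0.002, 0, 0.0008], "roll": -0.04, "claw": 0.01}, {"linear": [-0.002, 0, 0.0008], "roll": -0.04, "claw": 0.01}, {"linear": [-0.002, 0, 0.0008], "roll": 0.04, "claw": 0.01}, {"linear": [-0.002, 0, 0.0008], "roll": 0.04, "claw": 0.01}]}}

```text
t: 26.33
tcp_pos: [0.5741, 0.0037, 0.2236]
eef_rot: [0.413, 0.576, 0.412, -0.573]
force: [0.0, -1.1, -1.0]
opening: 0.263
```

```bash
python3 s.py; python3 axis.py|tail -2|cut -c1-110;python3 seat.py|tail -1
```

```text
26.3333 [0.5741 0.0037 0.2236] 0.2633424887065081 [ 0.04 -1.06 -0.99] [-0.08 -0.02  0.03] 
 [[ 0.004  0.947 -0.32 ]
 [ 0.002 -0.32  -0.947]
 [-1.     0.003 -0.003]]
tilt 21.54 u at z=.16 -0.0536 v -0.0036 zmax [0.2242] top end u -0.031 1698
[(np.float64(0.12), np.float64(-0.067), np.float64(-0.068)), (np.float64(0.126), np.float64(-0.065), np.float6
(7689, array([-0.0004, -0.0027,  0.0591]), array([0.6666, 0.139 ]), array([0.303, 0.312]), 70.59)
```

Request:
{"fn": "drive_tool", "kwargs": {"targets": [{"linear": [-0.006, 0, 0.002], "roll": 0, "claw": 0.01}, {"linear": [-0.008, 0, 0.003], "roll": 0, "claw": 0.01}, {"linear": [-0.014, 0, 0], "roll": 0, "claw": 0.01}, {"linear": [-0.014, 0, 0], "roll": 0, "claw": 0.01}, {"linear": [-0.014, 0, 0], "roll": 0, "claw": 0.01}, {"linear": [-0.014, 0, 0], "roll": 0, "claw": 0.01}, {"linear": [-0.014, 0, 0], "roll": 0, "claw": 0.01}, {"linear": [-0.014, 0, 0], "roll": 0, "claw": 0.01}, {"linear": [-0.014, 0, 0], "roll": 0, "claw": 0.01}, {"linear": [-0.014, 0, 0], "roll": 0, "claw": 0.01}, {"linear": [-0.014, 0, 0], "roll": 0, "claw": 0.01}, {"linear": [-0.01, 0, 0], "roll": 0, "claw": 0.01}, {"linear": [0, 0, 0], "roll": 0, "claw": 0.01}]}}

```text
t: 27.52
tcp_pos: [0.5721, -0.0018, 0.3751]
eef_rot: [0.415, 0.575, 0.413, -0.572]
force: [0.6, 1.0, -1.3]
opening: 0.265
```

```bash
python3 s.py; python3 seat.py|tail -1; cat > tip.py <<'E'
from h import *
# leg in tool frame from wrist + scene clouds
o=robot.get_obs();p=np.array(o['tcp_pos']);Rm=rot(o['eef_rot'])
for n in('scene','wrist'):
    c=cam(n);w=cloud(c);hsv=cv2.cvtColor(c['color'],cv2.COLOR_RGB2HSV)
    q=(w-p)@Rm
    m=(hsv[...,0]<16)&(hsv[...,1]>100)&(hsv[...,2]<150)&(q[...,0]>-.03)&(q[...,0]<.19)&(abs(q[...,1])<.05)&(abs(q[...,2])<.13)
    s=q[m];print(n,len(s))
    for a in np.arange(-.02,.18,.02):
        r=s[(abs(s[:,0]-a)<.01)]
        if len(r)>5:print(round(a,3),len(r),np.median(r,0).round(4),r.min(0).round(3)[1:],r.max(0).round(3))
E
python3 tip.py
```

```text
27.5167 [ 0.5721 -0.0018  0.3751] 0.26543022954611534 [ 0.64  1.03 -1.27] [-0.05 -0.11 -0.04] 
 [[ 0.006  0.949 -0.314]
 [-0.001 -0.314 -0.949]
 [-1.     0.006 -0.001]]
(7794, array([ 0.0017, -0.0015,  0.0591]), array([0.6673, 0.1396]), array([0.304, 0.311]), 71.02)
scene 517
-0.02 8 [-0.0113 -0.0006 -0.0086] [-0.007 -0.01 ] [-0.01   0.007 -0.007]
0.0 37 [-0.0013  0.0056 -0.0127] [-0.007 -0.018] [ 0.01   0.013 -0.008]
0.02 55 [ 0.0195  0.0088 -0.0168] [-0.003 -0.025] [0.03  0.027 0.008]
0.04 65 [ 0.0397  0.0101 -0.0218] [-0.001 -0.032] [ 0.05   0.015 -0.005]
0.06 85 [ 0.0605  0.0103 -0.0295] [-0.01 -0.04] [ 0.07   0.016 -0.009]
0.08 88 [ 0.0797  0.0123 -0.0368] [-0.011 -0.047] [ 0.09   0.018 -0.014]
0.1 71 [ 0.0991  0.0127 -0.0441] [-0.006 -0.053] [ 0.11   0.019 -0.017]
0.12 41 [ 0.1182  0.0122 -0.0463] [-0.003 -0.056] [ 0.129  0.017 -0.028]
0.14 53 [ 0.1399  0.0078 -0.0533] [-0.006 -0.062] [ 0.15   0.013 -0.036]
0.16 14 [ 0.1533  0.0092 -0.0541] [-0.006 -0.062] [ 0.159  0.012 -0.044]
wrist 8434
-0.02 667 [-0.011  -0.0003 -0.0065] [-0.013 -0.012] [-0.01   0.013  0.009]
0.0 2835 [-0.0064  0.0001 -0.0089] [-0.013 -0.018] [0.01  0.013 0.011]
0.02 1174 [ 0.0192 -0.0004 -0.0189] [-0.013 -0.025] [ 0.03   0.014 -0.007]
0.04 888 [ 0.0397 -0.0006 -0.0253] [-0.013 -0.032] [ 0.05   0.012 -0.015]
0.06 1078 [ 0.0597 -0.0012 -0.0325] [-0.016 -0.04 ] [ 0.07   0.013 -0.018]
0.08 811 [ 0.0788 -0.0014 -0.0408] [-0.017 -0.048] [ 0.09   0.015 -0.024]
0.1 459 [ 0.0971 -0.0016 -0.0476] [-0.017 -0.053] [ 0.11   0.015 -0.036]
0.12 170 [ 0.1157 -0.0024 -0.0525] [-0.017 -0.055] [ 0.13   0.014 -0.042]
0.14 285 [ 0.1395 -0.002  -0.056 ] [-0.014 -0.062] [ 0.15   0.01  -0.048]
0.16 67 [ 0.1527 -0.0028 -0.0601] [-0.014 -0.062] [ 0.156  0.01  -0.052]
```

The leg is out, leaning about 17.5° in the grip, with its tip 155 mm ahead of the TCP and 48 mm towards tool -z. Now I measure the rack precisely.

```bash
python3 - <<'E'
from h import *
import pickle
for n in('scene','top'):
    c=pickle.load(open(n+'.pkl','rb'));w=cloud(c)
    for hz in (.1,):
        m=(abs(w[...,2]-hz)<.007)&(abs(w[...,0]-.47)<.13)&(w[...,1]<-.24)&(w[...,1]>-.48)
        k,l,st,ce=cv2.connectedComponentsWithStats(m.astype(np.uint8));i=1+np.argmax(st[1:,4])
        q=w[l==i][:,:2].astype(np.float32);r=cv2.minAreaRect(q);print(n,len(q),np.round(r[0],4),np.round(r[1],3),r[2])
        a=np.radians(r[2]);
        a=[a+k*np.pi/2 for k in range(4)];a=min(a,key=lambda t:abs((t-np.radians(-80)+np.pi)%(2*np.pi)-np.pi))
        x=np.array([np.cos(a),np.sin(a)]);y=np.array([-x[1],x[0]])
        print('yaw',np.degrees(a),'x',x.round(3),'y',y.round(3))
        for s in((-1,-1),(1,1),(-1,1),(1,-1)):print(s,(np.array(r[0])+.04*(s[0]*x+s[1]*y)).round(4))
E
```

```text
scene 1670 [ 0.4746 -0.363 ] [0.168 0.166] 11.07305908203125
yaw 281.07305908203125 x [ 0.192 -0.981] y [0.981 0.192]
(-1, -1) [ 0.4276 -0.3315]
(1, 1) [ 0.5215 -0.3946]
(-1, 1) [ 0.5062 -0.3161]
(1, -1) [ 0.443 -0.41 ]
top 1292 [ 0.4739 -0.3595] [0.164 0.166] 10.423833847045898
yaw 280.4238338470459 x [ 0.181 -0.983] y [0.983 0.181]
(-1, -1) [ 0.4274 -0.3274]
(1, 1) [ 0.5205 -0.3916]
(-1, 1) [ 0.506 -0.313]
(1, -1) [ 0.4418 -0.4061]
```

Request:
{"fn": "drive_tool", "kwargs": {"targets": [{"linear": [0, 0, 0], "roll": 0.118, "claw": 0.01}, {"linear": [0, 0, 0], "roll": 0.118, "claw": 0.01}, {"linear": [0, 0, 0], "roll": 0.118, "claw": 0.01}, {"linear": [0, 0, 0], "roll": 0.118, "claw": 0.01}, {"linear": [0, 0, 0], "roll": 0.118, "claw": 0.01}, {"linear": [0, 0, 0], "roll": 0.118, "claw": 0.01}, {"linear": [0, 0, 0], "roll": 0.118, "claw": 0.01}, {"linear": [0, 0, 0], "roll": 0.118, "claw": 0.01}, {"linear": [0, 0, 0], "roll": 0.118, "claw": 0.01}]}}

```text
t: 28.42
tcp_pos: [0.5707, -0.0016, 0.3705]
eef_rot: [-0.065, -0.703, -0.065, 0.705]
force: [-0.4, -0.5, -0.9]
opening: 0.269
```

Request:
{"fn": "drive_tool", "kwargs": {"targets": [{"linear": [0, 0.01, 0.008], "roll": 0, "claw": 0.01}, {"linear": [0, 0.02, 0.017], "roll": 0, "claw": 0.01}, {"linear": [0, 0.023, 0.02], "roll": 0, "claw": 0.01}, {"linear": [0, 0.023, 0.02], "roll": 0, "claw": 0.01}, {"linear": [0, 0.023, 0.02], "roll": 0, "claw": 0.01}, {"linear": [0, 0.023, 0.02], "roll": 0, "claw": 0.01}, {"linear": [0, 0.023, 0.02], "roll": 0, "claw": 0.01}, {"linear": [0, 0.023, 0.02], "roll": 0, "claw": 0.01}, {"linear": [0, 0.023, 0.02], "roll": 0, "claw": 0.01}, {"linear": [0, 0.023, 0.02], "roll": 0, "claw": 0.01}, {"linear": [0, 0.023, 0.02], "roll": 0, "claw": 0.01}, {"linear": [0, 0.023, 0.02], "roll": 0, "claw": 0.01}, {"linear": [0, 0.02, 0.017], "roll": 0, "claw": 0.01}, {"linear": [0, 0.017, 0.014], "roll": 0, "claw": 0.01}, {"linear": [0, 0, 0], "roll": 0, "claw": 0.01}, {"linear": [0, 0, 0], "roll": 0, "claw": 0.01}, {"linear": [0, 0, 0], "roll": 0, "claw": 0.01}]}}

```text
t: 29.83
tcp_pos: [0.3754, -0.3412, 0.3714]
eef_rot: [-0.067, -0.704, -0.068, 0.704]
force: [0.4, -0.4, -1.1]
opening: 0.265
```

```bash
python3 s.py; sed -i "s/for n in('scene','wrist')/for n in('wrist',)/" tip.py; python3 tip.py|tail -5; python3 - <<'E'
from h import *
c=cam('wrist');save(c,'w5.png')
w=cloud(c)
m=(abs(w[...,2]-.1)<.007)&(w[...,1]<-.2)&(w[...,1]>-.5)&(abs(w[...,0]-.47)<.13)
q=w[m][:,:2].astype(np.float32);r=cv2.minAreaRect(q);print(len(q),r)
E
```

```text
29.8333 [ 0.3754 -0.3412  0.3714] 0.2647911693532767 [ 0.38 -0.4  -1.11] [-0.04  0.02 -0.01] 
 [[-0.     0.19  -0.982]
 [ 0.001 -0.982 -0.19 ]
 [-1.    -0.001  0.   ]]
0.08 798 [ 0.0792 -0.0005 -0.0419] [-0.017 -0.049] [ 0.09   0.016 -0.024]
0.1 445 [ 0.0968 -0.0012 -0.0487] [-0.018 -0.053] [ 0.11   0.016 -0.03 ]
0.12 162 [ 0.1179 -0.0007 -0.0534] [-0.015 -0.056] [ 0.13   0.015 -0.043]
0.14 284 [ 0.1392 -0.0008 -0.057 ] [-0.013 -0.062] [ 0.15   0.011 -0.048]
0.16 42 [ 0.1518 -0.0028 -0.0599] [-0.013 -0.062] [ 0.156  0.011 -0.052]
14425 ((0.4731825292110443, -0.3627595603466034), (0.1646236777305603, 0.16463464498519897), 10.567362785339355)
```

View pics/w5.png

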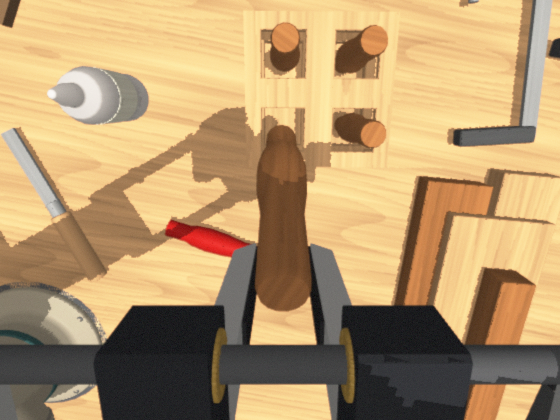

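Tip at (283,135) is over the empty pocket opening near (283,125), and the rack estimate agrees within 2 mm. I lower the leg.

Request:
{"fn": "drive_tool", "kwargs": {"targets": [{"linear": [0.018, 0, 0], "roll": 0, "claw": 0.01}, {"linear": [0.018, 0, 0], "roll": 0, "claw": 0.01}, {"linear": [0.018, 0, 0], "roll": 0, "claw": 0.01}, {"linear": [0.018, 0, 0], "roll": 0, "claw": 0.01}, {"linear": [0.018, 0, 0], "roll": 0, "claw": 0.01}, {"linear": [0.018, 0, 0], "roll": 0, "claw": 0.01}, {"linear": [0, 0.001, 0], "roll": 0, "claw": 0.01}, {"linear": [0.008, 0, -0.002], "roll": 0, "claw": 0.01}, {"linear": [0.008, 0, -0.0025], "roll": 0, "claw": 0.01}, {"linear": [0.008, 0, -0.0025], "roll": 0, "claw": 0.01}]}}

```text
t: 30.77
tcp_pos: [0.3838, -0.3415, 0.2403]
eef_rot: [0.068, 0.704, 0.067, -0.703]
force: [0.9, 0.2, -1.6]
opening: 0.266
```

Request:
{"fn": "drive_tool", "kwargs": {"targets": [{"linear": [0.008, 0, -0.0025], "roll": 0, "claw": 0.01}, {"linear": [0.008, 0, -0.0025], "roll": 0, "claw": 0.01}, {"linear": [0, 0, 0], "roll": 0, "claw": 0.01}]}}

```text
t: 31.02
tcp_pos: [0.3876, -0.3396, 0.2221]
eef_rot: [-0.066, -0.703, -0.068, 0.704]
force: [-0.3, 0.6, -1.0]
opening: 0.269
```

```bash
python3 s.py; python3 tip.py
```

```text
31.0167 [ 0.3876 -0.3396  0.2221] 0.26857239842786346 [-0.29  0.58 -0.96] [-0.    0.02  0.05] 
 [[-0.002  0.189 -0.982]
 [ 0.002 -0.982 -0.189]
 [-1.    -0.003  0.001]]
wrist 10318
-0.02 1219 [-0.0115  0.0004 -0.0058] [-0.012 -0.014] [-0.01   0.013  0.008]
0.0 2391 [-0.0055  0.0008 -0.0115] [-0.012 -0.02 ] [0.01  0.013 0.011]
0.02 1158 [ 0.0191  0.0003 -0.02  ] [-0.013 -0.026] [ 0.03   0.014 -0.008]
0.04 1405 [ 0.0389  0.0003 -0.0286] [-0.013 -0.125] [ 0.05   0.014 -0.013]
0.06 1312 [ 0.0598 -0.     -0.0347] [-0.015 -0.119] [ 0.07   0.014 -0.018]
0.08 981 [ 0.079  -0.0004 -0.0429] [-0.017 -0.119] [ 0.09   0.016 -0.023]
0.1 740 [ 0.0997  0.0001 -0.0511] [-0.018 -0.123] [ 0.11   0.016 -0.031]
0.12 601 [ 0.1207 -0.0006 -0.1068] [-0.025 -0.126] [ 0.13   0.024 -0.002]
0.14 460 [ 0.1383 -0.0008 -0.0585] [-0.025 -0.129] [ 0.15   0.024 -0.016]
0.16 45 [ 0.1514 -0.0041 -0.0606] [-0.013 -0.105] [ 0.156  0.01  -0.053]
```

Request:
{"fn": "drive_tool", "kwargs": {"targets": [{"linear": [0.008, 0, -0.002], "roll": 0, "claw": 0.01}, {"linear": [0.008, 0, -0.002], "roll": 0, "claw": 0.01}, {"linear": [0.008, 0, -0.002], "roll": 0, "claw": 0.01}, {"linear": [0.005, 0, -0.002], "roll": 0, "claw": 0.01}, {"linear": [0, 0, 0], "roll": 0, "claw": 0.01}]}}

```text
t: 31.48
tcp_pos: [0.3954, -0.3382, 0.1933]
eef_rot: [-0.066, -0.703, -0.068, 0.704]
force: [-0.8, -0.0, -0.9]
opening: 0.266
```

Request:
{"fn": "drive_tool", "kwargs": {"newtons": 10, "targets": [{"linear": [0, 0, 0], "roll": 0, "claw": 0.01}, {"linear": [0, 0, -0.004], "roll": 0, "claw": 0.01}, {"linear": [0, 0, -0.004], "roll": 0, "claw": 0.01}, {"linear": [0, 0, -0.004], "roll": 0, "claw": 0.01}, {"linear": [0, 0, 0], "roll": 0, "claw": 0.01}]}}

```text
t: 31.9
tcp_pos: [0.4081, -0.3367, 0.1951]
eef_rot: [0.067, 0.704, 0.067, -0.704]
force: [0.1, -0.0, -1.8]
opening: 0.272
```

```bash
python3 s.py; python3 tip.py
```

```text
31.9 [ 0.4081 -0.3367  0.1951] 0.27240215179123073 [ 0.09 -0.02 -1.85] [-0.06  0.19  0.02] 
 [[ 0.     0.189 -0.982]
 [-0.001 -0.982 -0.189]
 [-1.     0.001 -0.   ]]
wrist 8950
-0.02 1122 [-0.0111  0.0004 -0.0058] [-0.012 -0.013] [-0.01   0.014  0.008]
0.0 2436 [-0.0057  0.0008 -0.0111] [-0.012 -0.108] [0.01  0.014 0.011]
0.02 1371 [ 0.0171  0.0008 -0.019 ] [-0.013 -0.109] [ 0.03   0.014 -0.005]
0.04 851 [ 0.0397  0.0003 -0.0229] [-0.012 -0.093] [ 0.05   0.013 -0.011]
0.06 1016 [ 0.0598  0.0002 -0.0281] [-0.014 -0.096] [ 0.07   0.015 -0.014]
0.08 1003 [ 0.0792  0.0008 -0.0363] [-0.016 -0.101] [ 0.09   0.017 -0.017]
0.1 850 [ 0.0978 -0.0015 -0.0404] [-0.027 -0.124] [0.11  0.022 0.017]
0.12 51 [ 0.1137 -0.0062 -0.0849] [-0.016 -0.097] [ 0.122  0.016 -0.032]
0.16 127 [ 0.1652 -0.0266 -0.0086] [-0.032 -0.13 ] [0.17  0.024 0.021]
```

Request:
{"fn": "drive_tool", "kwargs": {"targets": [{"linear": [0.002, 0, -0.004], "roll": 0, "claw": 0.01}, {"linear": [0.002, 0, -0.004], "roll": 0, "claw": 0.01}, {"linear": [0.004, 0, -0.004], "roll": 0, "claw": 0.01}, {"linear": [0.004, 0, -0.002], "roll": 0, "claw": 0.01}, {"linear": [0.004, 0, 0], "roll": 0, "claw": 0.01}, {"linear": [0, 0, 0], "roll": 0, "claw": 0.01}]}}

```text
t: 32.45
tcp_pos: [0.4219, -0.3345, 0.1809]
eef_rot: [0.068, 0.705, 0.066, -0.703]
force: [-2.6, 0.2, 10.6]
opening: 0.273
```

```bash
python3 s.py; python3 tip.py
```

```text
32.45 [ 0.4219 -0.3345  0.1809] 0.2725732830226797 [-2.58  0.18 10.63] [0.33 0.47 0.09] 
 [[ 0.002  0.189 -0.982]
 [-0.002 -0.982 -0.189]
 [-1.     0.003 -0.001]]
wrist 9179
-0.02 2978 [-0.0191  0.0008  0.004 ] [-0.012 -0.006] [-0.01   0.014  0.021]
0.0 1822 [-0.0022  0.0003 -0.0058] [-0.013 -0.1  ] [0.01  0.014 0.007]
0.02 1035 [ 0.019   0.0008 -0.0089] [-0.013 -0.013] [0.03  0.014 0.003]
0.04 927 [ 0.041   0.0002 -0.013 ] [-0.013 -0.019] [ 0.05   0.014 -0.001]
0.06 972 [ 0.0594  0.0002 -0.0184] [-0.016 -0.073] [ 0.07   0.016 -0.003]
0.08 1046 [ 0.0817  0.0002 -0.0245] [-0.027 -0.11 ] [0.09  0.022 0.024]
0.1 125 [ 0.092   0.0083 -0.0245] [-0.027 -0.11 ] [0.11  0.022 0.019]
0.14 57 [ 0.1463 -0.0314  0.0245] [-0.033 -0.116] [0.15  0.023 0.033]
0.16 209 [ 0.1561 -0.0262 -0.0028] [-0.03  -0.117] [0.17  0.024 0.034]
```

The leg is at about 8°, but its tip sits about 10 mm off-centre and seems caught on the pocket rim. I lift a little, shift and lower.

Request:
{"fn": "drive_tool", "kwargs": {"targets": [{"linear": [-0.005, 0, 0], "roll": 0, "claw": 0.01}, {"linear": [-0.005, 0, 0.004], "roll": 0, "claw": 0.01}, {"linear": [0, 0, 0.004], "roll": 0, "claw": 0.01}, {"linear": [0.006, 0, 0], "roll": 0, "claw": 0.01}, {"linear": [0.006, 0, 0], "roll": 0, "claw": 0.01}, {"linear": [0.005, 0, 0], "roll": 0, "claw": 0.01}, {"linear": [0.003, 0, 0], "roll": 0, "claw": 0.01}, {"linear": [0, 0, 0], "roll": 0, "claw": 0.01}]}}

```text
t: 33.17
tcp_pos: [0.4131, -0.3349, 0.1675]
eef_rot: [-0.066, -0.704, -0.068, 0.704]
force: [0.3, 1.0, -0.4]
opening: 0.276
```

```bash
python3 s.py; python3 tip.py
```

```text
33.1667 [ 0.4131 -0.3349  0.1675] 0.27564660198026525 [ 0.34  1.03 -0.36] [ 0.03 -0.05 -0.  ] 
 [[-0.001  0.189 -0.982]
 [ 0.002 -0.982 -0.189]
 [-1.    -0.002  0.001]]
wrist 10290
-0.02 3472 [-0.0187  0.0008  0.0022] [-0.012 -0.104] [-0.01   0.014  0.021]
0.0 1475 [-0.0008  0.0008 -0.0052] [-0.012 -0.087] [0.01  0.014 0.007]
0.02 1065 [ 0.0193  0.0008 -0.009 ] [-0.012 -0.087] [0.03  0.014 0.003]
0.04 1024 [ 0.0415  0.0003 -0.0133] [-0.013 -0.089] [ 0.05   0.014 -0.   ]
0.06 1401 [ 0.0606  0.0002 -0.0195] [-0.026 -0.118] [0.07  0.023 0.017]
0.08 1127 [ 0.0766 -0.0011 -0.0245] [-0.026 -0.119] [0.09  0.023 0.01 ]
0.1 315 [ 0.0984  0.0001 -0.0282] [-0.017 -0.084] [ 0.11   0.017 -0.015]
0.12 80 [ 0.1229 -0.0093 -0.0265] [-0.031 -0.125] [0.13  0.012 0.025]
0.14 256 [ 0.1407 -0.0248 -0.0132] [-0.031 -0.128] [0.15  0.027 0.025]
0.16 75 [ 0.1544  0.0163 -0.015 ] [-0.029 -0.106] [0.168 0.023 0.118]
```

The foot top is now at 0.186 m, so the leg has reached the floor. I release it and rise.

Request:
{"fn": "drive_tool", "kwargs": {"targets": [{"linear": [0, 0, 0], "roll": 0, "claw": 0.045}, {"linear": [0, 0, 0], "roll": 0, "claw": 0.045}, {"linear": [0, 0, 0], "roll": 0, "claw": 0.045}, {"linear": [0, 0, 0], "roll": 0, "claw": 0.045}, {"linear": [-0.01, 0, 0], "roll": 0, "claw": 0.045}, {"linear": [-0.02, 0, 0], "roll": 0, "claw": 0.045}, {"linear": [-0.025, 0, 0], "roll": 0, "claw": 0.045}, {"linear": [-0.025, 0, 0], "roll": 0, "claw": 0.045}, {"linear": [-0.025, 0, 0], "roll": 0, "claw": 0.045}, {"linear": [-0.025, 0, 0], "roll": 0, "claw": 0.045}, {"linear": [0, 0, 0], "roll": 0, "claw": 0.045}]}}

```text
t: 34.13
tcp_pos: [0.4151, -0.3374, 0.3052]
eef_rot: [0.07, 0.706, 0.064, -0.701]
force: [0.5, -0.5, 0.1]
opening: 0.481
```

```bash
python3 s.py; python3 - <<'E'
from h import *
for n in('wrist','scene'):
    c=cam(n);w=cloud(c)
    m=(w[...,2]>.165)&(w[...,2]<.2)&(abs(w[...,0]-.47)<.1)&(abs(w[...,1]+.36)<.1)
    k,l,st,ce=cv2.connectedComponentsWithStats(m.astype(np.uint8))
    for i in range(1,k):
        if st[i][4]>20:
            q=w[l==i];t=q[q[:,2]>np.percentile(q[:,2],90)-.008]
            print(n,st[i][4],'top',t.mean(0).round(4),q[:,2].max().round(4))
    if n=='scene':save(c,'s3.png',s=1.4)
E
python3 cork.py|tail -2
```

```text
34.1333 [ 0.4151 -0.3374  0.3052] 0.4805490842866561 [ 0.5  -0.46  0.09] [ 0.03 -0.    0.02] 
 [[ 0.008  0.189 -0.982]
 [-0.008 -0.982 -0.189]
 [-1.     0.01  -0.006]]
wrist 1064 top [ 0.5074 -0.3175  0.1868] 0.1895
wrist 1209 top [ 0.5196 -0.3909  0.1866] 0.1894
wrist 1043 top [ 0.4446 -0.4098  0.1866] 0.189
wrist 1045 top [ 0.4071 -0.3383  0.1858] 0.1898
scene 93 top [ 0.4092 -0.3376  0.185 ] 0.1897
scene 94 top [ 0.4472 -0.4102  0.1861] 0.1904
scene 98 top [ 0.5108 -0.317   0.1856] 0.1907
scene 100 top [ 0.5229 -0.3905  0.1864] 0.1922
y edges [[-0.1664, 0.1283], [-0.1665, 0.1272], [-0.1681, 0.1268], [-0.1686, 0.1265], [-0.1702, 0.1254]] 
x edges [[-0.0916, 0.1446], [-0.0916, 0.1456], [-0.0919, 0.1469], [-0.1261, 0.1477], [-0.1404, 0.1479], [-0.1481, 0.1481]]
```

View pics/s3.png

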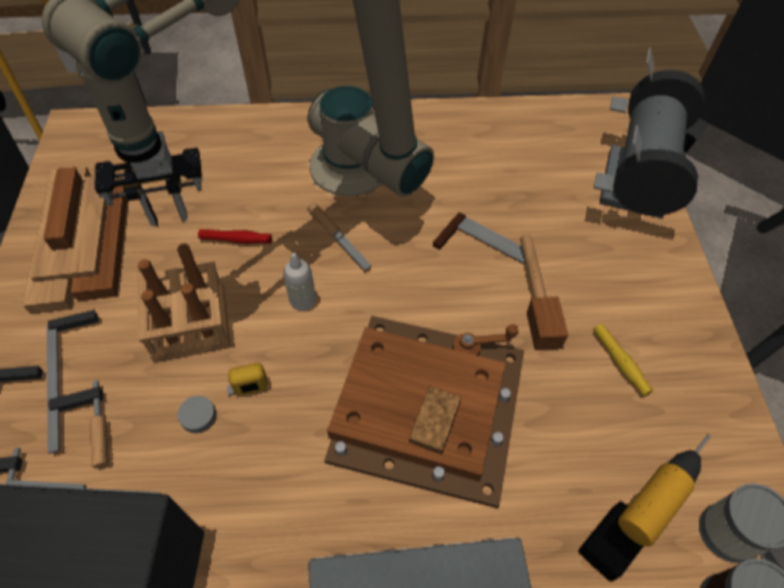

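The leg stands in the empty pocket with its top about 20 mm off the pocket centre, which makes a lean of about 8–10°, within limits. The seat is flat. Next the cam: I turn the tool and travel.

Request:
{"fn": "drive_tool", "kwargs": {"targets": [{"linear": [-0.003, 0, 0], "roll": -0.115, "claw": 0.045}, {"linear": [0, 0, 0], "roll": -0.115, "claw": 0.045}, {"linear": [0, 0, 0], "roll": -0.115, "claw": 0.045}, {"linear": [0, 0, 0], "roll": -0.115, "claw": 0.045}, {"linear": [0, 0, 0], "roll": -0.115, "claw": 0.045}, {"linear": [0, 0, 0], "roll": -0.115, "claw": 0.045}, {"linear": [0, 0, 0], "roll": -0.115, "claw": 0.045}, {"linear": [0, 0, 0], "roll": -0.115, "claw": 0.045}, {"linear": [0, 0, 0], "roll": -0.115, "claw": 0.045}, {"linear": [0, 0, 0], "roll": -0.115, "claw": 0.045}, {"linear": [0, 0, 0], "roll": -0.115, "claw": 0.045}, {"linear": [0, 0, 0], "roll": -0.115, "claw": 0.045}]}}

```text
t: 35.28
tcp_pos: [0.4126, -0.3348, 0.3]
eef_rot: [0.5, 0.499, 0.503, -0.499]
force: [0.1, -0.0, 0.2]
opening: 0.478
```

Request:
{"fn": "drive_tool", "kwargs": {"targets": [{"linear": [0, 0.009, -0.036], "roll": 0, "claw": 0.045}, {"linear": [0, 0.009, -0.036], "roll": 0, "claw": 0.045}, {"linear": [0, 0.009, -0.036], "roll": 0, "claw": 0.045}, {"linear": [0, 0.009, -0.036], "roll": 0, "claw": 0.045}, {"linear": [0, 0.009, -0.036], "roll": 0, "claw": 0.045}, {"linear": [0, 0.009, -0.036], "roll": 0, "claw": 0.045}, {"linear": [0, 0.009, -0.036], "roll": 0, "claw": 0.045}, {"linear": [0, 0.009, -0.036], "roll": 0, "claw": 0.045}, {"linear": [0, 0.009, -0.036], "roll": 0, "claw": 0.045}, {"linear": [0, 0.009, -0.036], "roll": 0, "claw": 0.045}, {"linear": [0, 0.009, -0.036], "roll": 0, "claw": 0.045}, {"linear": [0, 0.009, -0.036], "roll": 0, "claw": 0.045}, {"linear": [0, 0.009, -0.036], "roll": 0, "claw": 0.045}, {"linear": [0, 0.009, -0.036], "roll": 0, "claw": 0.045}, {"linear": [0, 0.009, -0.036], "roll": 0, "claw": 0.045}, {"linear": [0, 0.009, -0.036], "roll": 0, "claw": 0.045}, {"linear": [0, 0.009, -0.036], "roll": 0, "claw": 0.045}, {"linear": [0, 0, 0], "roll": 0, "claw": 0.045}, {"linear": [0, 0, 0], "roll": 0, "claw": 0.045}, {"linear": [0, 0, 0], "roll": 0, "claw": 0.045}]}}

```text
t: 36.95
tcp_pos: [0.5661, 0.2757, 0.3002]
eef_rot: [-0.5, -0.499, -0.5, 0.501]
force: [-0.1, 0.1, -0.6]
opening: 0.482
```

```bash
python3 s.py; cat > knob.py <<'E'
from h import *
print(np.round(robot.get_obs()['joint_positions'],2))
c=cam('wrist');w=cloud(c);hsv=cv2.cvtColor(c['color'],cv2.COLOR_RGB2HSV)
m=(w[...,2]>.077)&(w[...,2]<.093)&(np.hypot(w[...,0]-.56,w[...,1]-.28)<.15)
k,l,st,ce=cv2.connectedComponentsWithStats(m.astype(np.uint8))
for i in range(1,k):
    if st[i][4]>30:q=w[l==i];print('high',st[i][4],q.mean(0).round(4),q.min(0).round(3),q.max(0).round(3))
m=(w[...,2]>.046)&(w[...,2]<.057)&(np.hypot(w[...,0]-.55,w[...,1]-.28)<.12)
q=w[m];print('bar',len(q),cv2.minAreaRect(q[:,:2].astype(np.float32)) if len(q)>5 else '')
# bright pivot cap
m=(hsv[...,1]<60)&(hsv[...,2]>110)&(np.hypot(w[...,0]-.57,w[...,1]-.24)<.05)
q=w[m];print('cap',len(q),q.mean(0).round(4) if len(q) else '')
save(c,'w6.png')
E
python3 knob.py
```

```text
36.95 [0.5661 0.2757 0.3002] 0.4823071071370977 [-0.15  0.06 -0.59] [-0.05 -0.1  -0.02] 
 [[-0.003  1.    -0.001]
 [-0.002 -0.001 -1.   ]
 [-1.    -0.003  0.002]]
[ 0.34  0.33  1.25 -0.    1.56  0.34]
high 518 [0.5677 0.3309 0.0858] [0.556 0.317 0.077] [0.58  0.343 0.091]
bar 1717 ((0.5992815494537354, 0.2978016138076782), (0.1254587173461914, 0.23843587934970856), 20.006855010986328)
cap 1117 [0.5821 0.2713 0.2659]
```

Knob at (0.568, 0.330), 90 mm from the pivot at about (0.573, 0.240). I go down over it and grip lightly.

Request:
{"fn": "drive_tool", "kwargs": {"newtons": 15, "targets": [{"linear": [0.02, 0.002, -0.027], "roll": 0, "claw": 0.045}, {"linear": [0.02, 0, -0.027], "roll": 0, "claw": 0.045}, {"linear": [0.02, 0, 0], "roll": 0, "claw": 0.045}, {"linear": [0.02, 0, 0], "roll": 0, "claw": 0.045}, {"linear": [0.02, 0, 0], "roll": 0, "claw": 0.045}, {"linear": [0.02, 0, 0], "roll": 0, "claw": 0.045}, {"linear": [0.02, 0, 0], "roll": 0, "claw": 0.045}, {"linear": [0.02, 0, 0], "roll": 0, "claw": 0.045}, {"linear": [0.02, 0, 0], "roll": 0, "claw": 0.045}, {"linear": [0.02, 0, 0], "roll": 0, "claw": 0.045}, {"linear": [0.01, 0, 0], "roll": 0, "claw": 0.045}, {"linear": [0, 0, 0], "roll": 0, "claw": 0.045}, {"linear": [0, 0, 0], "roll": 0, "claw": 0.02}, {"linear": [0, 0, 0], "roll": 0, "claw": 0.02}, {"linear": [0, 0, 0], "roll": 0, "claw": 0.02}, {"linear": [0, 0, 0], "roll": 0, "claw": 0.02}, {"linear": [0, 0, 0], "roll": 0, "claw": 0.02}]}}

```text
t: 38.42
tcp_pos: [0.5695, 0.3307, 0.0934]
eef_rot: [0.5, 0.501, 0.5, -0.5]
force: [-0.7, 0.2, 4.9]
opening: 0.27
```

```bash
python3 s.py
```

```text
38.4167 [0.5695 0.3307 0.0934] 0.27033078266175864 [-0.72  0.2   4.89] [-0.09  0.12 -0.05] 
 [[ 0.002  1.    -0.001]
 [ 0.001 -0.001 -1.   ]
 [-1.     0.002 -0.001]]
```

Request:
{"fn": "drive_tool", "kwargs": {"targets": [{"linear": [0, -0.009, 0.0004], "roll": -0.1, "claw": 0.02}, {"linear": [0, -0.009, 0.0005], "roll": -0.1, "claw": 0.02}, {"linear": [0, -0.009, 0.0004], "roll": -0.1, "claw": 0.02}, {"linear": [0, -0.009, 0.0005], "roll": -0.1, "claw": 0.02}, {"linear": [0, -0.009, 0.0004], "roll": -0.1, "claw": 0.02}, {"linear": [0, -0.009, 0.0005], "roll": -0.1, "claw": 0.02}, {"linear": [0, -0.009, 0.0004], "roll": -0.1, "claw": 0.02}, {"linear": [0, 0, 0], "roll": 0, "claw": 0.02}]}}

```text
t: 39.08
tcp_pos: [0.5116, 0.3079, 0.0933]
eef_rot: [0.643, 0.298, 0.64, -0.298]
force: [2.1, -2.8, 3.1]
opening: 0.274
```

Request:
{"fn": "drive_tool", "kwargs": {"targets": [{"linear": [0, -0.009, 0.0004], "roll": -0.1, "claw": 0.02}, {"linear": [0, -0.009, 0.0005], "roll": -0.1, "claw": 0.02}, {"linear": [0, -0.009, 0.0004], "roll": -0.1, "claw": 0.02}, {"linear": [0, -0.009, 0.0005], "roll": -0.1, "claw": 0.02}, {"linear": [0, -0.009, 0.0004], "roll": -0.1, "claw": 0.02}, {"linear": [0, -0.009, 0.0005], "roll": -0.1, "claw": 0.02}, {"linear": [0, -0.009, 0.0004], "roll": -0.1, "claw": 0.02}, {"linear": [0, 0, 0], "roll": 0, "claw": 0.02}, {"linear": [0, 0, 0], "roll": 0, "claw": 0.02}]}}

```text
t: 39.83
tcp_pos: [0.4828, 0.2558, 0.0932]
eef_rot: [0.706, 0.062, 0.702, -0.061]
force: [4.1, -3.2, 6.0]
opening: 0.272
```

```bash
python3 s.py; python3 cork.py|tail -2
```

```text
39.8333 [0.4828 0.2558 0.0932] 0.27204974509805585 [ 4.14 -3.16  5.98] [-0.59 -0.94 -0.1 ] 
 [[ 0.006  0.174  0.985]
 [ 0.001  0.985 -0.174]
 [-1.     0.002  0.006]]
y edges [[-0.1659, 0.1282], [-0.1666, 0.1265], [-0.168, 0.1268], [-0.1688, 0.1262], [-0.1701, 0.126]] 
x edges [[-0.0927, 0.1449], [-0.0912, 0.1456], [-0.0914, 0.1467], [-0.1854, 0.1476], [-0.0891, 0.1482], [-0.0881, 0.1482]]
```

The lever has opened about 1.33 rad. I release, rise and check.

Request:
{"fn": "drive_tool", "kwargs": {"targets": [{"linear": [0, 0, 0], "roll": 0, "claw": 0.05}, {"linear": [0, 0, 0], "roll": 0, "claw": 0.05}, {"linear": [0, 0, 0], "roll": 0, "claw": 0.05}, {"linear": [0, 0, 0], "roll": 0, "claw": 0.05}, {"linear": [-0.01, 0, 0], "roll": 0, "claw": 0.05}, {"linear": [-0.02, 0, 0], "roll": 0, "claw": 0.05}, {"linear": [-0.025, 0, 0], "roll": 0, "claw": 0.05}, {"linear": [-0.025, 0, 0], "roll": 0, "claw": 0.05}, {"linear": [-0.025, 0, 0], "roll": 0, "claw": 0.05}, {"linear": [-0.025, 0, 0], "roll": 0, "claw": 0.05}, {"linear": [0, 0, 0], "roll": 0, "claw": 0.05}, {"linear": [0, 0, 0], "roll": 0, "claw": 0.05}, {"linear": [0, 0, 0], "roll": 0, "claw": 0.05}]}}

```text
t: 40.97
tcp_pos: [0.4792, 0.2556, 0.2213]
eef_rot: [0.704, 0.06, 0.705, -0.061]
force: [-0.3, -0.4, 0.0]
opening: 0.532
```

```bash
python3 s.py; python3 cork.py; python3 - <<'E'
from h import *
c=cam('scene');w=cloud(c);save(c,'s4.png',s=1.4)
m=(w[...,2]>.165)&(w[...,2]<.2)&(abs(w[...,0]-.47)<.1)&(abs(w[...,1]+.36)<.1)
k,l,st,ce=cv2.connectedComponentsWithStats(m.astype(np.uint8))
for i in range(1,k):
    if st[i][4]>20:
        q=w[l==i];t=q[q[:,2]>np.percentile(q[:,2],90)-.008];print(st[i][4],'top',t.mean(0).round(4))
m=(w[...,2]>.077)&(w[...,2]<.095)&(np.hypot(w[...,0]-.53,w[...,1]-.27)<.12)
k,l,st,ce=cv2.connectedComponentsWithStats(m.astype(np.uint8))
for i in range(1,k):
    if st[i][4]>8:print('knob',st[i][4],w[l==i].mean(0).round(4))
E
```

```text
40.9667 [0.4792 0.2556 0.2213] 0.5320351528928355 [-0.3  -0.35  0.02] [ 0.06 -0.18 -0.01] 
 [[-0.001  0.171  0.985]
 [-0.     0.985 -0.171]
 [-1.    -0.001 -0.001]]
y edges [[-0.159, 0.1303], [-0.1628, 0.1298], [-0.163, 0.1316], [-0.1631, 0.1316], [-0.1634, 0.1325]] 
x edges [[-0.0877, 0.1491], [-0.0881, 0.1484], [-0.089, 0.1488], [-0.1285, 0.1484], [-0.1341, 0.1473], [-0.1468, 0.1472]]
y edges [[-0.1654, 0.1281], [-0.1665, 0.1274], [-0.1676, 0.1269], [-0.1688, 0.1263], [-0.1698, 0.1256]] 
x edges [[-0.0914, 0.1452], [-0.0914, 0.1458], [-0.0912, 0.1468], [-0.1849, 0.1479], [-0.0906, 0.1479], [-0.0885, 0.1482]]
96 top [ 0.409  -0.3377  0.1846]
91 top [ 0.4469 -0.4108  0.1853]
94 top [ 0.5101 -0.3174  0.1857]
99 top [ 0.5234 -0.391   0.1853]
knob 49 [0.4871 0.2544 0.0847]
```

View pics/s4.png

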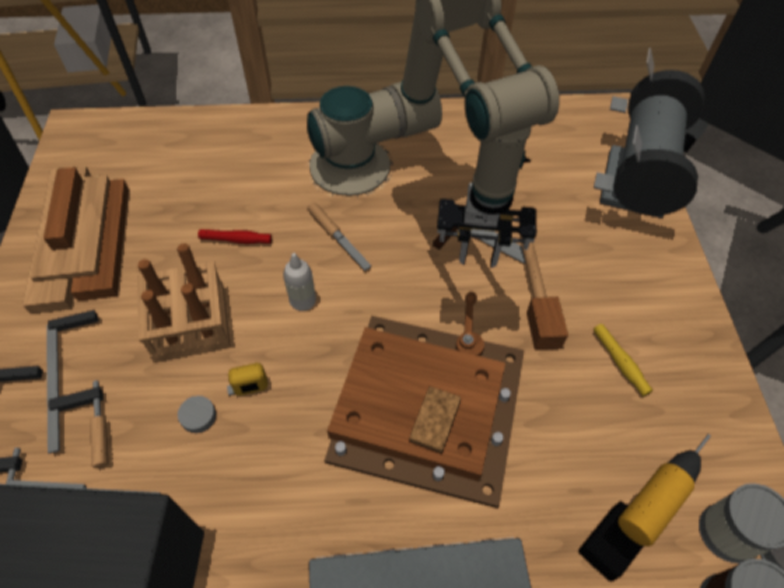

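The final picture shows four legs standing in the rack, around (190,265). The lever has swung out, with the knob at (470,298). The seat is flat on the board and the gripper touches nothing, so I hand in.

```bash
python3 -c "
from bench import robot
print(robot.sign_off())"
```

```text
the job is handed in; nothing more can be done
None
```

I handed the job in at about 41 s. The leg is out of its socket and standing tenon down in the empty pocket, and the cam lever is wide open. I was not given a verdict.

- **Leg:** I twisted it back and forth with a gentle pull until it came loose, with the cam lever shut the whole time. The jaws slid on the leg early on and slipped off it once, so I regripped several times. The last check put its top at the same height as the other three legs. It leans about 8–10°, and the tenon should be about 10 mm from the pocket's centre, though I could not see the tenon directly.
- **Cam lever:** it opened about 1.3 rad, taken from where the knob ended up. The knob was at the same spot when I measured it again after letting go.
- **Seat:** it lies flat but shifted about 5–7 mm to the right and turned about 1.5° while I was twisting. It also lifted 1–2 mm for a moment. Both are under the 20 mm limit.
- **Everything else:** the other three legs are within a few millimetres of where they were. The bystanders look unmoved in the last picture, though I did not measure them. The arm was clear of everything when I handed in.

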